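# Load a pellet batch into the sample changer

## Task

Load exactly three of the sample pellets flat in the dish of the turntable; only then turn the dish until its red post stands at the index pointer; then slide the yellow batch plate, label first, into the reader's slot, fully home against the stop. Put every left-over pellet flat in the blue tray, none stacked, and do not disturb the stopwatch, tape, brass weight and marker.

Things in the scene. Friction and masses are not known exactly. Their poses are not given: they have to be found in the camera images.
- pellet1: pressed cement sample pellet: a disc 30 mm across and 20 mm high, aluminium rim with grey cement faces, 60 g, same both ways up; origin at its centre, z along its axis. Four to six of the six pellets are there; an absent one reads None
- pellet2: pressed cement sample pellet: a disc 30 mm across and 20 mm high, aluminium rim with grey cement faces, 60 g, same both ways up; origin at its centre, z along its axis. Four to six of the six pellets are there; an absent one reads None
- pellet3: pressed cement sample pellet: a disc 30 mm across and 20 mm high, aluminium rim with grey cement faces, 60 g, same both ways up; origin at its centre, z along its axis. Four to six of the six pellets are there; an absent one reads None
- pellet4: pressed cement sample pellet: a disc 30 mm across and 20 mm high, aluminium rim with grey cement faces, 60 g, same both ways up; origin at its centre, z along its axis. Four to six of the six pellets are there; an absent one reads None
- pellet5: pressed cement sample pellet: a disc 30 mm across and 20 mm high, aluminium rim with grey cement faces, 60 g, same both ways up; origin at its centre, z along its axis. Four to six of the six pellets are there; an absent one reads None
- pellet6: pressed cement sample pellet: a disc 30 mm across and 20 mm high, aluminium rim with grey cement faces, 60 g, same both ways up; origin at its centre, z along its axis. Four to six of the six pellets are there; an absent one reads None
- changer: fixed grey round base of the sample turntable; origin at its centre on the board, z up. An index pointer (upright bracket with a white mark, standing 42 mm above the board) is 100 to 108 mm from the centre along the base's own -y axis
- pointer (a point): tip of the white mark on the pointer, 40 mm above the board, 100 mm from the turntable's centre
- dish (a joint): angle of the turntable's aluminium dish, rad, counter-clockwise from above; 0 = the red post stands at the pointer. Free to turn from -3.1 to 3.1, no spring, stays where left (friction about 0.06 N m)
- dish_floor (a point): centre of the turntable on the dish's floor, 28 mm above the board. The dish is 168 mm across outside, inner radius 79 mm, its rim 6 mm above the floor; turning moves what lies in it. The floor is flat and bare except for the post
- post_top (a point): top of the red upright post in the dish, 14 mm across, 47 mm above the dish's floor (75 mm above the board), its axis 66 mm from the turntable's centre; push or grip it to turn the dish
- tray: fixed blue open storage tray, 66 mm along its x, 140 mm along its y, 8 mm high, walls and floor 3 mm thick; origin at the centre of its underside
- board: fixed grey raised work board, top face at z = 0.115, x 0.37 to 0.545, y -0.52 to 0.51; origin at the centre of its top face. Turntable, tray, reader, plate, pellets and marker stand on it. A lip 5 mm thick, 8 mm high runs along its front and back edges. Behind it two steel boxes 0.36 m high, fronts at x = 0.545 to 0.59 (y -0.35 to -0.04 and 0.15 to 0.37)
- reader: fixed grey reader, 100x100 mm, 42 mm high, with a black display on top; origin at the centre of its underside on the board. Its slot is open on its -x face and runs along its +x axis: 64 mm wide and 15 mm high over the board (the board is the slot's floor), with side cheeks that narrow from about 86 mm at the mouth to 64 mm over the first 27 mm
- mouth (a point): middle of the slot's mouth, on the reader's -x face, 5 mm above the board
- stop (a point): middle of the end stop inside the slot, 85 mm in from the mouth, 5 mm above the board
- plate: yellow batch plate lying flat, 120 mm long (x), 60 mm wide (y), 10 mm thick, about 120 g; origin at the centre of its underside; leading end +x (white label). Near its other end a black upright grip fin, 28 mm long (x -58 to -30 mm), 12 mm thick in y, top 40 mm above the underside. Home, its leading edge touches the stop and its last 35 mm, with the fin, stand out of the mouth; slides on the board
- stopwatch: bystander: round black stopwatch, 65x58x15 mm; origin at the centre of its underside
- tape: bystander: roll of brown tape lying flat, 67 mm across, 24 mm high; origin at the centre of its underside
- weight: bystander: brass check weight with a knob, 31 mm across, 42 mm high; origin at the centre of its underside
- marker: bystander: white marker pen with black cap, 130 mm long, 17 mm thick, lying along y at yaw 0; origin at the centre of its underside

How it is judged:
By the outcome, as a careful person would: the job done as asked, in the order asked, and still so for the second after the job is handed in, with the robot touching nothing.
Of pellet1, pellet2, pellet3, pellet4, pellet5, pellet6 only 4 to 6 are there at a start; the rules pass over those that are not, and their reading is None.
At some moment in a run one of pellet1, pellet2, pellet3, pellet4, pellet5, pellet6, plate may be knocked a few centimetres aside while the robot is not near it.
Once in a run the grip may slacken for a moment while it holds something.
It also fails if it takes over 210 s, if anything falls off the work surface, if the arm or the gripper's body presses on something with over 40 N, if the wrist force passes 120 N, or if a joint passes its speed limit or range.

## Robot

A 6-joint arm with a two-finger parallel gripper is mounted at the origin on a cart in front of the work surface, level with it; the furniture and walls round the work are solid. World frame = base frame: x ahead of the robot, y to its left, z up, the work surface at z = 0. Lengths are in mm, angles in rad, forces in N, time in s.
With the tool pointing down it reaches from about 275 to 750 mm from the base axis. Payload 10.2 kg.
Tool frame: the origin (TCP) lies between the finger pads; the fingertips stand 14 mm ahead of it and the grasp point (between the pads) lies 5 mm behind it (tip_reach is the distance from the TCP to the fingertips, in mm); z points along the fingers, y is the line along which they close (so a half turn about z gives the same grasp; the last joint's range is limited). The gripper opens to 85 mm and grips with 20 to 120 N. Pads are 22 mm wide; open, the fingers measure 114 mm over their backs; the gripper's body (76 mm by 85 mm) begins 54 mm behind the grasp point. The pads swing forward as they close: fully open they stand 13 mm farther back than shut.
Start: joints at [0.893, 0.313, 1.498, -0, 1.331, -0.223], TCP at [230.636, 471.633, 245.294] pointing down, gripper open.
Joint ranges: [-2.94, 2.94], [-0.97, 2.17], [0.19, 2.56], [-1.23, 4.37], [0.02, 3.11], [-2.88, 2.88]. Speed limits (rad/s): [2.39, 2.39, 3.01, 3.14, 3.14, 3.14].

## Interface

Orientations are given as a unit quaternion [w, x, y, z].
In Python, from rig import * gives the robot as it stands.
- The arm moves only by the tool arm_command, never from a script. Its argument "steps" is a list that holds one entry, the list of rows, each a list of 7 numbers: the opening, from 0 (shut) to 1 (fully open), then the shift along the tool's x, y, z each as a share of 0.05 m, from -1 to 1, then the turn, a rotation vector about the tool's x, y, z each as a share of 0.15 rad, from -1 to 1. A call has 1 to 8 rows; each row shifts and turns the commanded pose from where the row before left it, along the tool's axes as they then stand; what a row does not reach is not made up. A row lasts 1/8 s, in which the tool goes at most 62.5 mm and 10.7 degrees, less where a joint would pass 70% of its speed; a pose out of reach is approached as far as the arm can. A call with a number of a shift or a turn outside -1 to 1 is refused whole. A call with a gripper value outside its range is refused whole. The fingers move at their own pace and stop on an object; "squeeze" is the grip in N (left out, the last holds). Time passes only in rows, so rows that do not move let the fingers close. It gives the time, the measured TCP pose, the force, the opening and the grip force at its end, in the units of the state.
- sense(): the state, without advancing time (a new reading comes with each control period).
- capture(name): name is "scene" or "side" or "wrist"; returns the picture (420x560x3 uint8, red, green, blue); there is no depth.
- get_calibration(name): a dict with "intrinsics" (3x3 intrinsics, pixels), "rvec" (rotation vector, rad) and "tvec" (3), from world to camera coordinates, as OpenCV has them; the wrist camera has in their place "T_tool_cam" (4x4, takes a point from camera to tool coordinates, whose origin is the TCP and whose axes are the flange's). Camera axes: x right, y down, z forward; pixel columns grow to the right and rows downward; lengths in mm; the calibration is good to about 2 mm. A picture is of the moment at which its call begins: read the wrist's pose just before it. get_calibration takes no time and is no camera call.
- finish_job(): hands the job in; it is judged then, once.
The state is a dict: "time_s": time; "joints": joint angles; "dq": joint speeds; "tau": joint torques, N m; "eef_pos": TCP position; "ee_rot": TCP orientation; "force": force on the tool from outside, world axes, zero at the start; "wrist_torque": the same for the moment, N m; "grip_width": opening from 0.0 (shut) to 1.0 (fully open); "grip_force": force on a finger pad.
Only numpy, scipy, OpenCV 4.12 (cv2) and the standard library are available. Lean on these libraries where they do the work, as an engineer would, in place of code of your own. Each camera call takes 0.05 s, during which the arm holds its last target. There are 200 camera calls.

## Working session

There is one attempt and no reset: what is moved stays moved. The work goes in short steps, Python scripts to look and compute and a tool call to move; the robot and the scene stay as the last step left them, time stands still between calls to the robot, and variables do not carry over. Pictures are saved under pics/ and viewed, at most 14 in all, crops included, and the job is handed in when it is done.

Besides the shell and the picture viewer there is one more tool, called after ">>>" in YAML: its name, and indented under it one key for each argument. arm_command: Moves the arm, as the interface text tells. Its arguments: {"type":"object","properties":{"steps":{"type":"array"},"squeeze":{"type":"number"}},"required":["steps"]}

```bash
ls; mkdir -p pics
python3 - <<'E'
from rig import *
import cv2,numpy as np
s=sense();print({k:np.round(v,3).tolist() for k,v in s.items()})
for n in("scene","side","wrist"):
    im=capture(n);cv2.imwrite(f"pics/{n}0.png",im[:,:,::-1]);c=get_calibration(n);print(n,{k:np.round(v,4).tolist() for k,v in c.items()})
E
```

```text
pics
{'time_s': 0.0, 'joints': [0.893, 0.313, 1.498, -0.0, 1.331, -0.223], 'dq': [-0.0, 0.001, -0.001, -0.0, 0.0, -0.0], 'tau': [-0.0, -41.227, -25.975, -0.0, 0.004, 0.0], 'eef_pos': [230.475, 471.43, 244.712], 'ee_rot': [-0.0, 0.225, 0.974, -0.001], 'force': [0.091, 0.596, 0.104], 'wrist_torque': [-0.05, 0.001, -0.019], 'grip_force': 0.0, 'grip_width': 1.004}
scene {'intrinsics': [[434.5851, 0.0, 277.0798], [0.0, 434.5851, 208.1428], [0.0, 0.0, 1.0]], 'rvec': [2.2596, -1.0251, 0.371], 'tvec': [-369.0357, 406.3737, 1290.4027]}
side {'intrinsics': [[449.1926, 0.0, 281.1305], [0.0, 449.1926, 208.1064], [0.0, 0.0, 1.0]], 'rvec': [1.9333, 0.0318, -0.0174], 'tvec': [-519.822, 136.6554, 1751.2691]}
wrist {'intrinsics': [[338.2592, 0.0, 281.2811], [0.0, 338.2592, 206.4619], [0.0, 0.0, 1.0]], 'T_tool_cam': [[0.001, -0.9464, -0.323, 82.782], [1.0, 0.0006, 0.0012, 0.5385], [-0.0009, -0.323, 0.9464, -128.9395], [0.0, 0.0, 0.0, 1.0]]}
```

View pics/scene0.png

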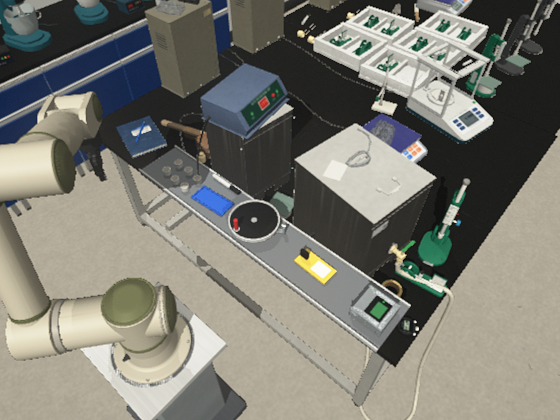

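View pics/side0.png

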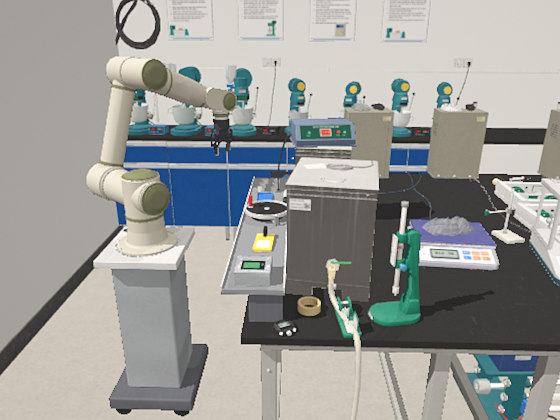

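```bash
cat > h.py <<'E'
from rig import *
import cv2,numpy as np
from scipy.spatial.transform import Rotation as R
def RT(s): q=s["ee_rot"]; return R.from_quat([q[1],q[2],q[3],q[0]]).as_matrix()
def cam(n,s=None):
    c=get_calibration(n);K=np.array(c["intrinsics"])
    if n=="wrist":
        s=s or sense();T=np.eye(4);T[:3,:3]=RT(s);T[:3,3]=s["eef_pos"];W=T@np.array(c["T_tool_cam"])
        return K,W[:3,:3],W[:3,3]
    r=cv2.Rodrigues(np.array(c["rvec"],float))[0].T
    return K,r,-r@np.array(c["tvec"],float).ravel()
def toz(C,uv,z):
    K,r,o=C;uv=np.atleast_2d(uv).astype(float)
    d=(r@np.linalg.inv(K)@np.c_[uv,np.ones(len(uv))].T).T
    return o+d*((z-o[2])/d[:,2])[:,None]
def proj(C,P):
    K,r,o=C;p=(K@(r.T@(np.atleast_2d(P)-o).T)).T
    return p[:,:2]/p[:,2:]
def rectify(im,C,z,x0,x1,y0,y1,s=1.0):
    # top-down map on plane z: image col grows with -y, row grows with -x ; s px per mm
    w,h=int((y1-y0)*s),int((x1-x0)*s)
    src=proj(C,[[x1,y1,z],[x1,y0,z],[x0,y0,z],[x0,y1,z]]).astype(np.float32)
    H=cv2.getPerspectiveTransform(src,np.float32([[0,0],[w,0],[w,h],[0,h]]))
    return cv2.warpPerspective(im,H,(w,h))
def delta(tp,yaw=None,s=None):
    "share-units shift in tool axes to reach tp (mm)"
    s=s or sense();return RT(s).T@(np.array(tp)-s["eef_pos"])/50
def blobs(mask,amin=30):
    cs=cv2.findContours(mask.astype(np.uint8)*255,cv2.RETR_EXTERNAL,cv2.CHAIN_APPROX_NONE)[0]
    return sorted([c for c in cs if cv2.contourArea(c)>=amin],key=cv2.contourArea,reverse=True)
E
python3 - <<'E'
from h import *
im=cv2.imread("pics/scene0.png");C=cam("scene")
a=cv2.resize(im[140:345,110:440],None,fx=2.4,fy=2.4,interpolation=cv2.INTER_CUBIC);cv2.imwrite("pics/a.png",a)
print(a.shape)
h=cv2.cvtColor(im,cv2.COLOR_BGR2HSV)
def m(lo,hi):return cv2.inRange(h,lo,hi)
roi=np.zeros(im.shape[:2],np.uint8);roi[150:345,130:410]=255
for n,lo,hi,z in(("yellow",(22,150,120),(35,255,255),125),("blue",(108,170,120),(120,255,255),119),("red",(0,170,100),(6,255,255),160)):
    for c in blobs(m(lo,hi)&roi,15)[:2]:
        r=cv2.minAreaRect(c);print(n,np.round(r[0]),cv2.contourArea(c),toz(C,r[0],z).round(),toz(C,cv2.boxPoints(r),z)[:,:2].round().tolist())
E
```

```text
(492, 792, 3)
yellow [315. 266.] 587.0 [[ 467. -234.  125.]] [[439.0, -174.0], [503.0, -167.0], [495.0, -293.0], [434.0, -297.0]]
blue [212. 200.] 537.5 [[446. 199. 119.]] [[409.0, 263.0], [475.0, 290.0], [484.0, 136.0], [420.0, 114.0]]
red [235. 223.] 26.0 [[406.  43. 160.]] [[388.0, 34.0], [417.0, 62.0], [425.0, 53.0], [396.0, 24.0]]
```

View pics/a.png

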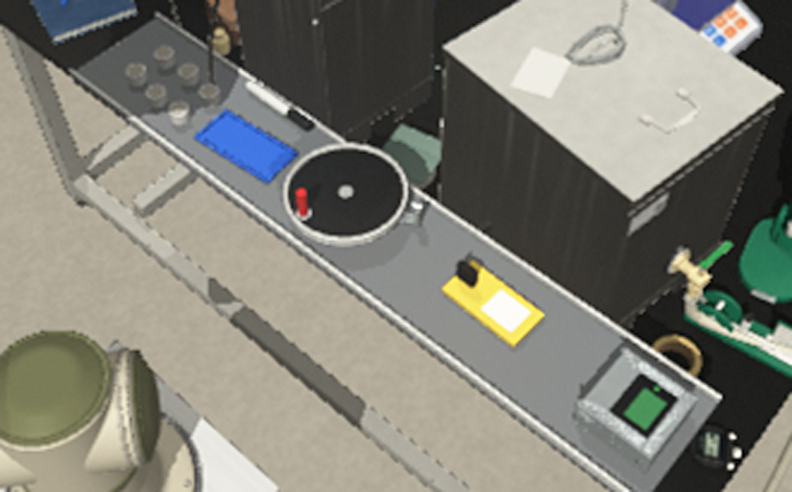

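View pics/wrist0.png

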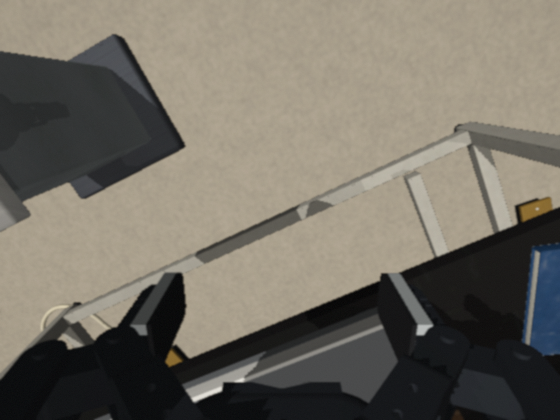

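>>> arm_command:
  steps:
    - [[1,-0.8,-0.13,-0.6,0,0,0],[1,-0.8,-0.13,-0.6,0,0,0],[1,-0.8,-0.13,-0.6,0,0,0],[1,-0.8,-0.13,-0.6,0,0,0],[1,-0.8,-0.13,-0.6,0,0,0],[1,-0.8,-0.13,-0.1,0,0,-1],[1,0,0,0,0,0,-1],[1,0,0,0,0,0,-1]]

```text
time_s: 1.15
eef_pos: [429.5, 330.8, 399.9]
ee_rot: [-0.0, 0.0, 1.0, -0.0]
force: [0.1, 0.7, -0.4]
grip_width: 0.999
grip_force: 0.0
```

Run:
```python
from h import *
s=sense();print(np.round(s["eef_pos"]),RT(s).round(3).tolist())
im=capture("wrist")[:,:,::-1];cv2.imwrite("pics/w1.png",im)
```

```text
[430. 331. 400.] [[-1.0, 0.001, -0.001], [0.001, 1.0, -0.0], [0.001, -0.0, -1.0]]
```

View pics/w1.png

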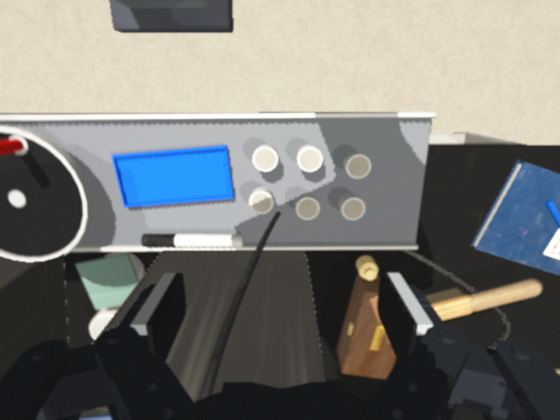

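Run:
```python
from h import *
im=cv2.imread("pics/w1.png");C=cam("wrist")
g=cv2.cvtColor(im,cv2.COLOR_BGR2GRAY);h=cv2.cvtColor(im,cv2.COLOR_BGR2HSV)
ci=cv2.HoughCircles(g[140:225,235:385],cv2.HOUGH_GRADIENT,1,25,param1=80,param2=10,minRadius=10,maxRadius=17)
for u,v,r in ci[0]+[235,140,0]: print("pel",u,v,r,toz(C,(u,v),135)[0].round(1))
for n,lo,hi,z,a in(("blue",(105,170,120),(125,255,255),123,1000),("red",(0,170,100),(8,255,255),190,30)):
    c=blobs(cv2.inRange(h,lo,hi),a)[0];r=cv2.minAreaRect(c);print(n,toz(C,r[0],z).round(1),toz(C,cv2.boxPoints(r),z)[:,:2].round(1).tolist())
print("turn center",toz(C,(17,199),143).round(1))
print("board corner",toz(C,[(433,115),(417,248)],123).round(1).tolist())
S=cam("scene")
for wp,sp in(((279,212),(197.5,175)),((235,290),(197.5,150)),((260,200),(196.7,178.3))):
    def ray(C,p):
        a=toz(C,p,0)[0];return C[2],(a-C[2])/np.linalg.norm(a-C[2])
    o1,d1=ray(C,wp);o2,d2=ray(S,sp)
    t=np.linalg.lstsq(np.c_[d1,-d2],o2-o1,rcond=None)[0];print(wp,(o1+t[0]*d1).round(),(o2+t[1]*d2).round())
```

```text
pel 264.5 158.5 13.699999809265137 [421.7 311.7 135. ]
pel 357.5 165.5 13.0 [429.4 421.5 135. ]
pel 309.5 158.5 13.800000190734863 [421.4 364.5 135. ]
pel 307.5 208.5 12.399999618530273 [483.5 364.1 135. ]
pel 263.5 201.5 11.800000190734863 [474.8 310.  135. ]
pel 351.5 208.5 11.399999618530273 [483.2 418.4 135. ]
blue [[447.1 198.1 123. ]] [[421.1, 127.9], [408.2, 268.6], [474.2, 271.4], [488.4, 123.2]]
red [[400.8  60.9 190. ]] [[393.5, 52.3], [393.3, 73.2], [408.3, 69.6], [408.4, 48.4]]
turn center [[471.   15.4 143. ]]
board corner [[371.9, 507.2, 123.0], [542.1, 511.8, 123.0]]
(279, 212) [495. 329. 116.] [496. 329. 116.]
(235, 290) [510. 292. 276.] [491. 292. 264.]
(260, 200) [474. 306. 132.] [474. 305. 132.]
```

>>> arm_command:
  steps:
    - [[1,0,-1,0,0,0,0],[1,0,-1,0,0,0,0],[1,0,-1,0,0,0,0],[1,0,-1,0,0,0,0],[1,0,-1,0,0,0,0],[1,0,-1,0,0,0,0],[1,0,-1,0,0,0,0],[1,0,-1,0,0,0,0]]

```text
time_s: 2.2
eef_pos: [426.8, -70.4, 400.3]
ee_rot: [0.0, 0.004, 1.0, 0.0]
force: [0.3, 0.7, 0.3]
grip_width: 1.004
grip_force: 0.0
```

>>> arm_command:
  steps:
    - [[1,0.1,-1,0,0,0,0],[1,0.1,-1,0,0,0,0],[1,0,0,0,0,0,0]]

```text
time_s: 2.58
eef_pos: [416.2, -171.1, 399.5]
ee_rot: [-0.001, 0.006, 1.0, 0.0]
force: [-1.2, 0.9, -0.5]
grip_width: 1.0
grip_force: 0.0
```

Run:
```python
from h import *
s=sense();print(np.round(s["eef_pos"]),RT(s).round(3).tolist())
im=capture("wrist")[:,:,::-1];cv2.imwrite("pics/w2.png",im)
```

```text
[ 416. -171.  400.] [[-1.0, 0.011, -0.001], [0.011, 1.0, 0.001], [0.001, 0.001, -1.0]]
```

View pics/w2.png

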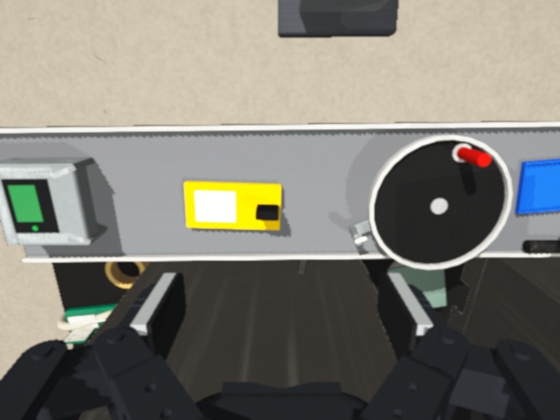

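Run:
```python
from h import *
im=cv2.imread("pics/w2.png");s=sense();C=cam("wrist")
h=cv2.cvtColor(im,cv2.COLOR_BGR2HSV)
def q(n,p,z):print(n,toz(C,p,z).round(1).tolist())
q("hub",(439,206),143)
# dark floor circle
m=(cv2.GaussianBlur(h[:,:,2],(3,3),0)<60).astype(np.uint8); m[:130]=0;m[270:]=0;m[:,:365]=0;m[:,515:]=0
c=blobs(m,3000)[0];hull=cv2.convexHull(c)
P=toz(C,hull[:,0],143)[:,:2];(cx,cy),r=cv2.minEnclosingCircle(P.astype(np.float32));print("dish",cx,cy,r)
c=blobs(cv2.inRange(h,(0,170,100),(8,255,255)),30)[0];r=cv2.minAreaRect(c);print("red",cv2.boxPoints(r).round(1).tolist())
q("post top",(485,158.5),190);q("post base",(459,153),143)
q("pointer",[(353,241),(361,240),(357,226),(370,232)],155)
c=blobs(cv2.inRange(h,(22,120,100),(35,255,255)),500)[0];r=cv2.minAreaRect(cv2.convexHull(c));b=cv2.boxPoints(r);q("plate",r[0],125);q("pc",b,125)
q("label",[(196,192),(237,192),(237,222),(194,222)],125)
c=blobs(cv2.inRange(h[170:240,230:300],(0,0,0),(180,255,50)),50)[0];r=cv2.minAreaRect(c);print("fin",r);q("fin top",np.array(r[0])+[230,170],155)
q("reader top",[(88,159),(97,243),(3,165),(14,246)],157);q("screen",[(5,182),(44,182),(47,229),(13,229)],157)
a=cv2.resize(im[140:260,0:120],None,fx=5,fy=5,interpolation=cv2.INTER_CUBIC)
b=cv2.resize(im[190:260,335:395],None,fx=5,fy=5,interpolation=cv2.INTER_CUBIC)
o=np.zeros((600,600+0,3),np.uint8);o[:, :]=a;o2=np.zeros((600,800,3),np.uint8);o2[:, :500]=a[:, 100:];o2[:350,500:]=b
cv2.imwrite("pics/z2.png",o2)
```

```text
hub [[466.5, 20.9, 143.0]]
dish 465.4953308105469 20.19157600402832 76.89006805419922
red [[455.8999938964844, 155.6999969482422], [461.8999938964844, 142.1999969482422], [493.20001220703125, 156.10000610351562], [487.20001220703125, 169.60000610351562]]
post top [[400.0, 37.1, 190.0]]
post base [[402.6, 34.6, 143.0]]
pointer [[506.3, -82.7, 155.0], [505.0, -73.1, 155.0], [486.7, -79.2, 155.0], [494.6, -63.1, 155.0]]
plate [[469.5, -231.1, 125.0]]
pc [[499.4, -296.3, 125.0], [436.8, -288.4, 125.0], [440.9, -168.8, 125.0], [503.9, -170.8, 125.0]]
label [[451.8, -275.1, 125.0], [452.2, -224.1, 125.0], [492.2, -226.1, 125.0], [491.7, -281.2, 125.0]]
fin ((37.0, 42.0), (12.0, 20.0), 90.0)
fin top [[468.1, -186.0, 155.0]]
reader top [[403.4, -382.9, 157.0], [505.4, -391.6, 157.0], [409.4, -478.8, 157.0], [508.6, -492.7, 157.0]]
screen [[428.9, -481.9, 157.0], [429.2, -437.7, 157.0], [486.7, -447.7, 157.0], [486.4, -488.0, 157.0]]
```

View pics/z2.png

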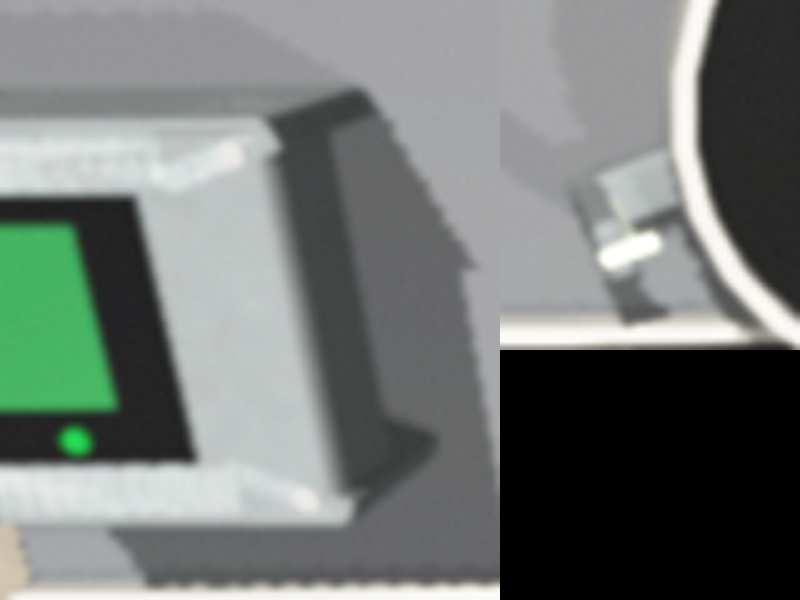

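>>> arm_command:
  steps:
    - [[0.55,0,0.96,0.3,0,0,0],[0.55,0,0.96,0.3,0,0,0],[0.55,0,0.96,0.3,0,0,0],[0.55,0,0.96,0.3,0,0,0],[0.55,0,0.96,0.3,0,0,0],[0.55,0,0.96,0.4,0,0,0],[0.55,0,0.96,0.4,0,0,0],[0.55,0,0.96,0.4,0,0,0]]
  squeeze: 60

```text
time_s: 3.62
eef_pos: [417.5, 218.0, 265.0]
ee_rot: [0.0, 0.002, 1.0, 0.0]
force: [0.1, -1.0, 0.1]
grip_width: 0.548
grip_force: 0.0
```

>>> arm_command:
  steps:
    - [[0.55,0,0.95,0.4,0,0,0.05],[0.55,0,0.9,0.4,0,0,0],[0.55,0,0,0.6,0,0,0],[0.55,0,0,0,0,0,0]]

```text
time_s: 4.12
eef_pos: [417.5, 308.5, 193.9]
ee_rot: [-0.002, 0.006, 1.0, -0.001]
force: [-0.8, -0.5, 0.1]
grip_width: 0.549
grip_force: 0.0
```

Run:
```python
from h import *
s=sense();print(np.round(s["eef_pos"],1),RT(s).round(3).tolist(),s["grip_width"])
print(delta([422,308.5,131]).round(3))
im=capture("wrist")[:,:,::-1];cv2.imwrite("pics/w3.png",im)
```

```text
[417.5 308.5 193.9] [[-1.0, 0.011, -0.004], [0.011, 1.0, -0.002], [0.004, -0.002, -1.0]] 0.5486776232424712
[-0.094  0.004  1.258]
```

View pics/w3.png

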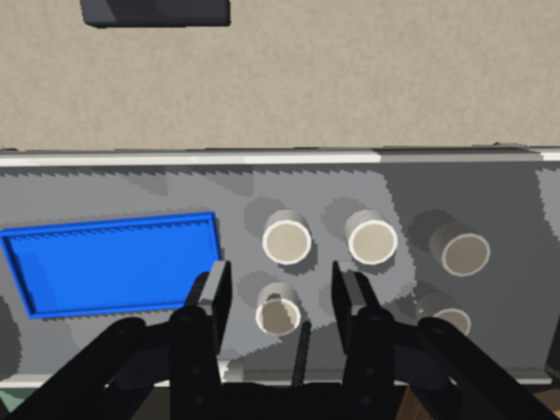

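Run:
```python
from h import *
C=cam("wrist");print(toz(C,[(287,242),(373,242),(466,254),(278,317),(446,321)],135).round(1).tolist())
print(proj(C,[[422,311,135],[417,308,131]]).round())
```

```text
[[423.7, 312.3, 135.0], [424.3, 365.1, 135.0], [433.1, 423.6, 135.0], [478.4, 306.1, 135.0], [482.7, 418.4, 135.0]]
[[285. 239.]
 [280. 229.]]
```

>>> arm_command:
  steps:
    - [[0.55,-0.06,0,0.63,0,0,0.05],[0.55,-0.06,0.02,0.63,0,0,0],[0,0,0,0,0,0,0],[0,0,0,0,0,0,0],[0,0,0,0,0,0,0],[0,0,0,0,0,0,0],[0,0,0,-0.5,0,0,0],[0,0,0,-1,0,0,0]]

```text
time_s: 5.18
eef_pos: [424.6, 308.3, 207.2]
ee_rot: [-0.002, 0.01, 1.0, -0.001]
force: [0.9, -0.5, 0.4]
grip_width: 0.322
grip_force: 59.2
```

>>> arm_command:
  steps:
    - [[0,-0.2,-0.9,-0.5,0,0,-0.13],[0,-0.3,-0.99,0,0,0,0],[0,-0.3,-0.99,0,0,0,0],[0,-0.3,-1,0,0,0,0],[0,-0.3,-1,0,0,0,0],[0,-0.28,-1,0,0,0,0],[0,0,-0.1,0,0,0,0],[0,0,0,0.5,0,0,0]]

```text
time_s: 6.18
eef_pos: [509.1, 9.1, 208.5]
ee_rot: [0.002, 0.001, 1.0, -0.0]
force: [0.4, -0.2, -1.0]
grip_width: 0.329
grip_force: 59.4
```

Run:
```python
from h import *
s=sense();print(np.round(s["eef_pos"],1),RT(s).round(3).tolist(),s["grip_width"],s["grip_force"])
print(delta([508,10,161]).round(3))
im=capture("wrist")[:,:,::-1];cv2.imwrite("pics/w4.png",im)
```

```text
[509.1   9.1 208.5] [[-1.0, 0.001, 0.004], [0.001, 1.0, -0.001], [-0.004, -0.001, -1.0]] 0.3287921029758111 59.39476490020752
[0.025 0.018 0.95 ]
```

View pics/w4.png

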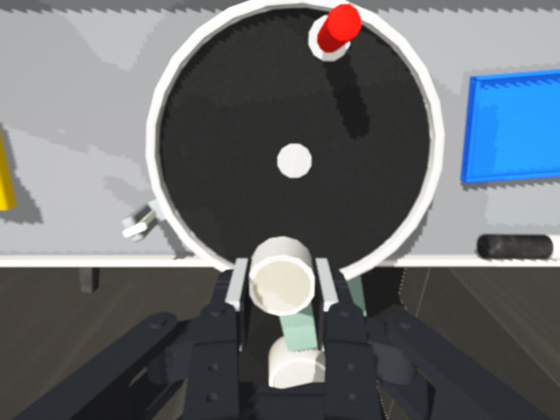

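Run:
```python
from h import *
C=cam("wrist");print(toz(C,[(294,160)],143).round(1),"ptr",toz(C,[(128,233),(147,224),(135,231)],155).round(1).tolist(),"post",toz(C,[(346,21)],190).round(1),toz(C,[(327,42)],143).round(1),"tray",toz(C,[(472,75),(465,180)],123).round(1).tolist(),"pel top",toz(C,[(282,287)],218).round(1))
```

```text
[[461.6  17.8 143. ]] ptr [[501.5, -77.2, 155.0], [495.9, -65.6, 155.0], [500.2, -73.0, 155.0]] post [[399.6  34.9 190. ]] [[400.8  33.9 143. ]] tray [[415.6, 121.4, 123.0], [478.3, 128.3, 123.0]] pel top [[497.5  10.8 218. ]]
```

>>> arm_command:
  steps:
    - [[0,0,0,0.5,0,0,0],[0,0,0,0.4,0,0,0],[0,0,0,0,0,0,0],[0.45,0,0,0,0,0,0],[0.5,0,0,0,0,0,0],[0.5,0,0,-0.6,0,0,0],[0.5,0,0,-1,0,0,0]]

```text
time_s: 7.1
eef_pos: [507.7, 9.6, 242.6]
ee_rot: [-0.001, 0.0, 1.0, 0.0]
force: [1.1, 0.2, -0.3]
grip_width: 0.504
grip_force: 0.0
```

>>> arm_command:
  steps:
    - [[0.6,0.24,1,0,0,0,0],[0.6,0.24,1,0,0,0,0],[0.6,0.24,1,0,0,0,0],[0.55,0.24,1,0,0,0,0],[0.55,0.24,1,0,0,0,0],[0.55,0.24,1,0,0,0,0],[0.55,0.24,1,0,0,0,0],[0.55,0,0.06,0.9,0,0,0]]

```text
time_s: 8.1
eef_pos: [424.5, 365.9, 199.5]
ee_rot: [0.003, -0.002, 1.0, 0.002]
force: [-0.0, 0.4, -0.5]
grip_width: 0.549
grip_force: 0.0
```

```bash
cat > look.py <<'E'
import sys
from h import *
s=sense();C=cam("wrist",s);im=capture("wrist")[:,:,::-1].copy();cv2.imwrite(f"pics/{sys.argv[1]}.png",im)
print(np.round(s["eef_pos"],1),"rotv",(R.from_matrix(np.diag([-1,1,-1.])@RT(s)).as_rotvec()/.15).round(2),round(s["grip_width"],3),round(s["grip_force"]))
if len(sys.argv)>2: # disc tops: z, u0 v0 u1 v1
    z,a,b,c,d=map(int,sys.argv[2:7]);g=cv2.cvtColor(im,cv2.COLOR_BGR2GRAY)
    f=338*30/(C[2][2]-z)/2
    ci=cv2.HoughCircles(g[b:d,a:c],cv2.HOUGH_GRADIENT,1,f*1.3,param1=80,param2=14,minRadius=int(f*.75),maxRadius=int(f*1.15))
    if ci is not None:
        for u,v,r in ci[0]+[a,b,0]: print("disc",u,v,round(r,1),toz(C,(u,v),z)[0].round(1))
E
python3 look.py w5 135 150 180 560 380
```

```text
[424.5 365.9 199.5] rotv [-0.03 -0.04 -0.02] 0.549 0
disc 277.5 226.5 23.6 [421.5 364.4 135. ]
disc 370.5 238.5 21.3 [429.4 422.5 135. ]
disc 275.5 304.5 23.6 [478.1 363.1 135. ]
```

>>> arm_command:
  steps:
    - [[0.55,0.06,-0.04,0.7,0,0,0],[0.55,0,0,0.66,0,0,0],[0,0,0,0,0,0,0],[0,0,0,0,0,0,0],[0,0,0,0,0,0,0],[0,0,0,0,0,0,0],[0,0,0,-0.8,0,0,0],[0,0,0,-1,0,0,0]]

```text
time_s: 9.15
eef_pos: [421.0, 360.1, 219.7]
ee_rot: [-0.001, 0.0, 1.0, -0.001]
force: [1.2, -0.5, 0.4]
grip_width: 0.33
grip_force: 59.3
```

>>> arm_command:
  steps:
    - [[0,-0.13,-1,0,0,0,0],[0,-0.13,-1,0,0,0,0],[0,-0.13,-1,0,0,0,0],[0,-0.13,-1,0,0,0,0],[0,-0.13,-1,0,0,0,0],[0,-0.13,-1,0,0,0,0],[0,-0.12,-1,0,0,0,0],[0,0,-0.1,0.2,0,0,0]]

```text
time_s: 10.15
eef_pos: [466.8, 3.0, 209.5]
ee_rot: [0.001, 0.002, 1.0, -0.0]
force: [-0.1, 1.5, -0.6]
grip_width: 0.326
grip_force: 60.4
```

```bash
python3 look.py w6
```

```text
[466.8   3.  209.5] rotv [ 0.   -0.01  0.03] 0.326 60
```

View pics/w6.png

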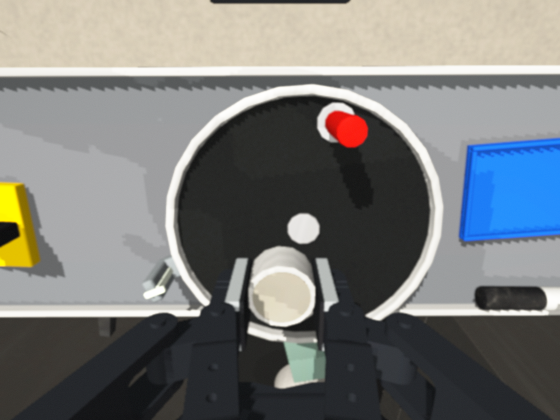

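>>> arm_command:
  steps:
    - [[0,0,0.1,0.55,0,0,0],[0,0,0,0.4,0,0,0],[0,0,0,0,0,0,0],[0.45,0,0,0,0,0,0],[0.5,0,0,0,0,0,0],[0.5,0,0,-0.6,0,0,0],[0.55,0,0.1,-1,0,0,0],[0.55,0.1,1,0,0,0,0]]

```text
time_s: 11.2
eef_pos: [463.2, 64.5, 245.7]
ee_rot: [0.004, 0.002, 1.0, -0.001]
force: [0.5, 0.9, -0.5]
grip_width: 0.551
grip_force: 0.0
```

>>> arm_command:
  steps:
    - [[0.55,0.1,1,0,0,0,0],[0.55,0.1,1,0,0,0,0],[0.55,0.1,1,0,0,0,0],[0.55,0.1,1,0,0,0,0],[0.55,0.1,1,0,0,0,0],[0.55,0.1,1,0,0,0,0],[0.55,0.04,1,0,0,0,0],[0.55,0,0.1,0.8,0,0,0]]

```text
time_s: 12.2
eef_pos: [429.8, 423.9, 204.0]
ee_rot: [0.003, -0.001, 1.0, 0.002]
force: [0.8, -0.0, -0.6]
grip_width: 0.55
grip_force: 0.0
```

```bash
python3 look.py w7 135 150 180 560 380
```

```text
[429.8 423.9 204. ] rotv [-0.03 -0.04 -0.02] 0.55 0
disc 277.5 226.5 19.4 [428.6 422.3 135. ]
disc 272.5 298.5 20.5 [481.7 418.9 135. ]
disc 188.5 329.5 23.9 [507.4 359.5 135. ]
```

>>> arm_command:
  steps:
    - [[0.55,0.02,-0.04,0.8,0,0,0],[0.55,0,0,0.66,0,0,0],[0,0,0,0,0,0,0],[0,0,0,0,0,0,0],[0,0,0,0,0,0,0],[0,0,0,0,0,0,0],[0,0,0,-0.8,0,0,0],[0,0,0,-1,0,0,0]]

```text
time_s: 13.25
eef_pos: [428.0, 418.1, 219.1]
ee_rot: [-0.001, 0.0, 1.0, -0.001]
force: [0.3, 0.0, -0.7]
grip_width: 0.324
grip_force: 59.4
```

>>> arm_command:
  steps:
    - [[0,0,-1,-0.4,0,0,0],[0,0,-1,0,0,0,0],[0,0,-1,0,0,0,0],[0,0,-1,0,0,0,0],[0,0,-1,0,0,0,0],[0,0,-1,0,0,0,0],[0,0,-1,0,0,0,0],[0,0,-1,0,0,0,0]]

```text
time_s: 14.25
eef_pos: [428.0, 16.9, 238.9]
ee_rot: [0.0, 0.0, 1.0, 0.0]
force: [1.5, 0.5, 0.2]
grip_width: 0.328
grip_force: 59.5
```

```bash
python3 look.py w8
```

```text
[428.   16.9 238.9] rotv [-0. -0.  0.] 0.328 59
```

View pics/w8.png

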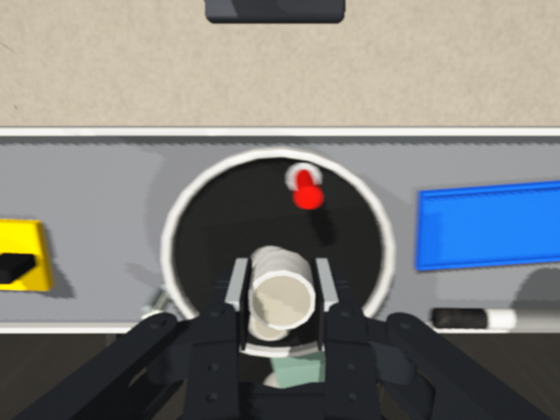

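>>> arm_command:
  steps:
    - [[0,0.04,-0.24,0.6,0,0,0],[0,0,0,0.5,0,0,0],[0,0,0,0.44,0,0,0],[0,0,0,0,0,0,0],[0.45,0,0,0,0,0,0],[0.5,0,0,0,0,0,0],[0.5,0,0,-0.6,0,0,0],[0.55,0,0,-1,0,0,0]]

```text
time_s: 15.3
eef_pos: [425.8, 6.6, 242.6]
ee_rot: [-0.001, 0.0, 1.0, 0.0]
force: [1.3, 0.0, 0.5]
grip_width: 0.551
grip_force: 0.0
```

>>> arm_command:
  steps:
    - [[0.55,0.4,0.5,-1,0,0,0],[0.55,0.4,0.5,-0.5,0,0,0],[0.55,0,0,0,0,0,0]]

```text
time_s: 15.68
eef_pos: [386.2, 57.4, 319.1]
ee_rot: [0.003, -0.001, 1.0, -0.0]
force: [0.8, -0.1, -0.8]
grip_width: 0.548
grip_force: 0.0
```

```bash
python3 look.py w9 163 100 100 500 330
```

```text
[386.2  57.4 319.1] rotv [ 0.   -0.04 -0.01] 0.548 0
disc 225.5 233.5 15.9 [428.2   6.8 163. ]
disc 229.5 273.5 19.4 [469.9   8.5 163. ]
disc 233.5 298.5 19.4 [497.9  11.1 163. ]
```

View pics/w9.png

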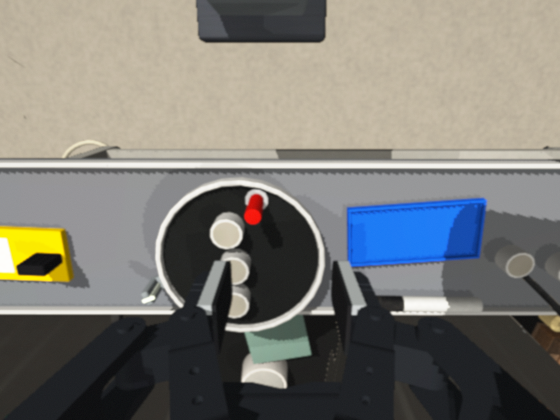

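>>> arm_command:
  steps:
    - [[0.55,-0.25,0.84,0.3,0,0,0],[0.55,-0.25,0.84,0.3,0,0,0],[0.55,-0.25,0.84,0.3,0,0,0],[0.55,-0.25,0.84,0.3,0,0,0],[0.55,-0.25,0.84,0.3,0,0,0],[0.55,-0.25,0.84,0.3,0,0,0],[0.55,0,0,0,0,0,0]]

```text
time_s: 16.6
eef_pos: [461.5, 309.4, 223.5]
ee_rot: [-0.002, -0.001, 1.0, -0.001]
force: [-0.4, -0.2, -0.1]
grip_width: 0.551
grip_force: 0.0
```

```bash
python3 look.py w10 135 250 150 560 330
python3 - <<'E'
from h import *
im=cv2.imread("pics/w10.png");C=cam("wrist");h=cv2.cvtColor(im,cv2.COLOR_BGR2HSV)
c=blobs(cv2.inRange(h,(105,150,80),(125,255,255)),500)[0];print(cv2.boundingRect(c));r=cv2.approxPolyDP(cv2.convexHull(c),8,True)[:,0];print(r.tolist(),toz(C,r,123)[:,:2].round(1).tolist())
E
```

```text
[461.5 309.4 223.5] rotv [ 0.01  0.03 -0.01] 0.551 0
disc 275.5 236.5 20.8 [475.  305.9 135. ]
disc 355.5 244.5 18.8 [481.  362.3 135. ]
disc 436.5 250.5 18.0 [485.5 420.1 135. ]
(12, 137, 216, 104)
[[227, 226], [41, 240], [12, 154], [216, 137]] [[472.7, 268.9], [484.2, 129.5], [419.9, 124.1], [408.1, 264.7]]
```

View pics/w10.png

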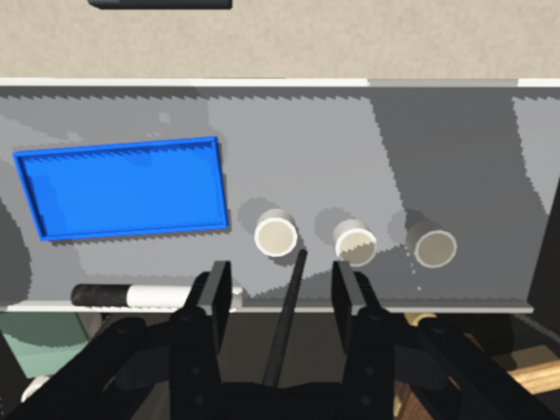

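Run:
```python
from h import *
def S(p):return dict(eef_pos=np.array(p),ee_rot=[0,0,1,0])
obs=[(cam("wrist",S([429.5,330.8,399.9])),(279,212)),(cam("wrist",S([461.5,309.4,223.5])),(303,251)),(cam("wrist",S([417.5,308.5,193.9])),(307,322)),(cam("scene"),(197.5,175))]
for C,p in obs: print(toz(C,p,115)[0].round(1),toz(C,p,165)[0].round(1))
A=np.zeros((3,3));b=np.zeros(3)
for C,p in obs[:3]:
    d=toz(C,p,0)[0]-C[2];d/=np.linalg.norm(d);M=np.eye(3)-np.outer(d,d);A+=M;b+=M@C[2]
print(np.linalg.solve(A,b).round(1))
```

```text
[495.9 328.5 115. ] [477.9 328.8 165. ]
[496.6 326.9 115. ] [471.8 323.3 165. ]
[495.7 328.1 115. ] [457.  323.5 165. ]
[496.9 329.5 115. ] [468.6 287.7 165. ]
[496.9 327.9 113.5]
```

>>> arm_command:
  steps:
    - [[0.53,0,0,0,0,-1,0],[0.53,0,0,0,0,-1,0],[0.53,0,0,0,0,-1,0],[0.53,0.33,-0.05,0.83,0,0,0],[0.53,0,0,0,0,0,0]]

```text
time_s: 17.27
eef_pos: [463.7, 304.1, 179.9]
ee_rot: [0.221, 0.001, 0.975, -0.002]
force: [0.0, 0.1, 0.5]
grip_width: 0.53
grip_force: 0.0
```

```bash
python3 look.py w11; python3 -c "
from h import *
print(delta([468,306.5,135]).round(2),RT(sense()).round(3).tolist())"
```

```text
[463.7 304.1 179.9] rotv [ 0.02 -2.97  0.01] 0.53 0
[0.35 0.03 0.88] [[-0.901, 0.002, 0.434], [0.001, 1.0, -0.002], [-0.434, -0.001, -0.901]]
```

>>> arm_command:
  steps:
    - [[0.53,0.18,0.05,0.44,0,0,0],[0.53,0.17,0,0.44,0,0,0],[0,0,0,0,0,0,0],[0,0,0,0,0,0,0],[0,0,0,0,0,0,0],[0,0,0,0,0,0,0],[0,-0.2,0,-0.4,0,0,0],[0,-0.44,0,-0.9,0,0,0]]

```text
time_s: 18.32
eef_pos: [467.8, 308.0, 206.8]
ee_rot: [0.221, -0.0, 0.975, -0.001]
force: [0.9, 0.6, 0.3]
grip_width: 0.318
grip_force: 59.2
```

```bash
python3 look.py w12; python3 -c "
from h import *
C=cam('wrist');print(proj(C,[[475,306,205-0]]).round())"
```

```text
[467.8 308.  206.8] rotv [ 0.01 -2.97 -0.  ] 0.318 59
[[272. 275.]]
```

>>> arm_command:
  steps:
    - [[0,0.2,-0.71,-0.1,0,0,0],[0,0.2,-0.71,-0.1,0,0,0],[0,0.29,0,0.6,0,0,0],[0,0.29,0,0.6,0,0,0],[0,0,0,0,0,0,0],[0.4,0,0,0,0,0,0],[0.4,0,0,0,0,0,0],[0.4,-0.26,0,-0.54,0,0,0]]

```text
time_s: 19.38
eef_pos: [445.6, 237.3, 170.9]
ee_rot: [0.222, 0.0, 0.975, -0.0]
force: [0.4, -0.3, 0.6]
grip_width: 0.402
grip_force: 0.0
```

>>> arm_command:
  steps:
    - [[0.45,-0.26,0,-0.54,0,0,0],[0.55,-0.18,0.85,0.09,0,0,0],[0.55,-0.18,0.85,0.09,0,0,0],[0.55,-0.18,0.85,0.09,0,0,0],[0.55,0,0,0,0,0,0]]

```text
time_s: 20.0
eef_pos: [476.5, 367.2, 201.2]
ee_rot: [0.224, -0.001, 0.975, 0.001]
force: [-0.5, -1.6, -1.0]
grip_width: 0.549
grip_force: 0.0
```

```bash
python3 look.py w13 135 150 100 560 330
python3 - <<'E'
from h import *
C=cam('wrist');im=cv2.imread("pics/w13.png");print(proj(C,[[452,237,138],[481,362,135],[485,420,135]]).round());print(delta([475,364.5,135]).round(2))
cs=cv2.HoughCircles(cv2.cvtColor(im,6)[100:300,50:300],cv2.HOUGH_GRADIENT,1,30,param1=80,param2=14,minRadius=12,maxRadius=26)
if cs is not None:
  for c in cs[0]: print(c+[50,100,0],toz(C,c[:2]+[50,100],138)[0].round())
E
```

```text
[476.5 367.2 201.2] rotv [-0.01 -3.01 -0.01] 0.549 0
disc 273.5 187.5 28.0 [475.5 363.4 135. ]
disc 364.5 186.5 26.8 [474.6 415.7 135. ]
disc 502.5 267.5 32.9 [554.2 532.1 135. ]
disc 432.5 281.5 38.4 [573.  486.1 135. ]
[[ 33. 158.]
 [274. 195.]
 [371. 200.]]
[ 0.6  -0.03  1.18]
[268.5        198.5         16.60000038] [481. 359. 138.]
[182.5        223.5         17.20000076] [503. 305. 138.]
```

>>> arm_command:
  steps:
    - [[0.53,0.3,-0.06,0.6,0,0,0],[0.53,0.3,0,0.58,0,0,0],[0,0,0,0,0,0,0],[0,0,0,0,0,0,0],[0,0,0,0,0,0,0],[0,0,0,0,0,0,0],[0,-0.2,0,-0.4,0,0,0],[0,-0.44,0,-0.9,0,0,0]]

```text
time_s: 21.05
eef_pos: [474.8, 361.5, 206.2]
ee_rot: [0.221, -0.0, 0.975, -0.001]
force: [0.7, -0.4, -1.5]
grip_width: 0.318
grip_force: 59.2
```

```bash
python3 look.py w14; python3 -c "
from h import *
print(delta([428,197,206]).round(2))"
```

```text
[474.8 361.5 206.2] rotv [ 0.01 -2.98 -0.  ] 0.318 59
[ 0.96 -3.32 -0.28]
```

>>> arm_command:
  steps:
    - [[0,0.24,-0.83,-0.1,0,0,0],[0,0.24,-0.83,-0.1,0,0,0],[0,0.24,-0.83,-0.08,0,0,0],[0,0.24,-0.83,0,0,0,0],[0,0.28,0,0.6,0,0,0],[0,0.28,0,0.6,0,0,0],[0,0,0,0,0,0,0],[0.4,0,0,0,0,0,0]]

```text
time_s: 22.1
eef_pos: [427.6, 196.0, 133.2]
ee_rot: [0.224, 0.0, 0.975, 0.0]
force: [2.3, -0.5, 2.0]
grip_width: 0.4
grip_force: 1.2
```

>>> arm_command:
  steps:
    - [[0.4,0,0,0,0,0,0],[0.4,-0.26,0,-0.54,0,0,0],[0.45,-0.26,0,-0.54,0,0,0],[0.55,-0.18,0.9,0.09,0,0,0],[0.55,-0.22,0.9,0.09,0,0,0],[0.55,-0.22,0.9,0.09,0,0,0],[0.55,-0.22,0.9,0.09,0,0,0],[0.55,-0.1,0.82,0.09,0,0,0]]

```text
time_s: 23.1
eef_pos: [479.2, 418.5, 192.2]
ee_rot: [0.223, 0.0, 0.975, -0.0]
force: [0.8, -0.4, 0.2]
grip_width: 0.549
grip_force: 0.0
```

```bash
python3 look.py w15;  python3 - <<'E'
from h import *
C=cam('wrist');im=cv2.imread("pics/w15.png");print(delta([478,419,135]).round(2))
cs=cv2.HoughCircles(cv2.cvtColor(im,6)[100:300,200:360],cv2.HOUGH_GRADIENT,1,30,param1=80,param2=14,minRadius=12,maxRadius=26)
if cs is not None:
  for c in cs[0]: print(c+[200,100,0],toz(C,c[:2]+[200,100],135)[0].round())
E
```

```text
[479.2 418.5 192.2] rotv [ 0. -3.  0.] 0.549 0
[ 0.51 -0.06  1.01]
[285.5        205.5         18.79999924] [483. 425. 135.]
```

>>> arm_command:
  steps:
    - [[0.53,0.25,0.02,0.5,0,0,0],[0.53,0.26,0,0.5,0,0,0],[0,0,0,0,0,0,0],[0,0,0,0,0,0,0],[0,0,0,0,0,0,0],[0,0,0,0,0,0,0],[0,-0.2,0,-0.4,0,0,0],[0,-0.44,0,-0.9,0,0,0]]

```text
time_s: 24.15
eef_pos: [477.8, 417.3, 208.0]
ee_rot: [0.221, -0.0, 0.975, -0.001]
force: [-0.4, 0.8, 0.6]
grip_width: 0.321
grip_force: 59.2
```

```bash
python3 look.py w16; python3 -c "
from h import *
print(delta([448,156,208]).round(2))"
```

```text
[477.8 417.3 208. ] rotv [ 0.02 -2.98 -0.  ] 0.321 59
[ 0.65 -5.26 -0.14]
```

>>> arm_command:
  steps:
    - [[0,0.1,-0.87,-0.04,0,0,0],[0,0.1,-0.87,-0.04,0,0,0],[0,0.1,-0.87,-0.04,0,0,0],[0,0.1,-0.87,-0.04,0,0,0],[0,0.1,-0.87,0,0,0,0],[0,0.1,-0.87,0,0,0,0],[0,0,0,0,0,0,0]]

```text
time_s: 25.08
eef_pos: [447.9, 154.9, 203.5]
ee_rot: [0.224, 0.002, 0.975, -0.0]
force: [0.5, 1.0, -0.5]
grip_width: 0.321
grip_force: 59.4
```

```bash
python3 look.py w17; python3 -c "
from h import *
print(delta([449,157,140]).round(2))"
```

```text
[447.9 154.9 203.5] rotv [ 0.01 -3.01  0.03] 0.321 59
[0.54 0.02 1.15]
```

>>> arm_command:
  steps:
    - [[0,0.27,0.03,0.58,0,0,0],[0,0.27,0,0.57,0,0,0],[0,0,0,0,0,0,0],[0.4,0,0,0,0,0,0],[0.4,0,0,0,0,0,0],[0.4,-0.26,0,-0.54,0,0,0],[0.45,-0.44,0,-0.9,0,0,0],[0.5,-0.44,0,-0.9,0,0,0]]

```text
time_s: 26.12
eef_pos: [449.0, 159.6, 271.7]
ee_rot: [0.223, -0.001, 0.975, 0.0]
force: [1.3, 1.1, 0.0]
grip_width: 0.503
grip_force: 0.0
```

>>> arm_command:
  steps:
    - [[0.5,-0.3,0,-0.6,0,1,0],[0.5,0,0,-0.6,0,1,0],[0.5,0,0,-0.6,0,1,0],[0.5,0.9,0,0,0,0,0],[0.5,0.4,0,0,0,0,0],[0.5,0,0,0,0,0,0]]

```text
time_s: 26.88
eef_pos: [370.7, 159.3, 362.2]
ee_rot: [0.001, -0.001, 1.0, -0.0]
force: [0.6, -0.4, 0.8]
grip_width: 0.504
grip_force: 0.0
```

```bash
python3 look.py w18 138 250 140 500 320
python3 - <<'E'
from h import *
C=cam('wrist');im=cv2.imread("pics/w18.png");h=cv2.cvtColor(im,cv2.COLOR_BGR2HSV)
c=blobs(cv2.inRange(h,(105,150,60),(125,255,255)),500)[0];r=cv2.approxPolyDP(cv2.convexHull(c),8,True)[:,0];print(r.tolist(),toz(C,r,123)[:,:2].round(1).tolist())
c=blobs(cv2.inRange(h,(0,170,80),(8,255,255)),30)[0];print("red",cv2.boundingRect(c))
E
```

```text
[370.7 159.3 362.2] rotv [ 0.   -0.01 -0.01] 0.504 0
disc 350.5 244.5 11.8 [455.2 239.5 138. ]
disc 315.5 230.5 13.0 [437.9 198.7 138. ]
disc 281.5 248.5 13.1 [460.5 160.3 138. ]
[[372, 202], [370, 253], [258, 260], [253, 209]] [[409.3, 263.5], [474.0, 266.9], [483.8, 131.5], [418.0, 127.1]]
red (144, 198, 26, 25)
```

View pics/w18.png

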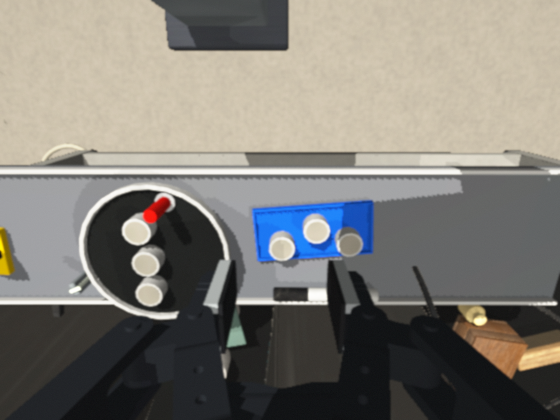

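Run:
```python
from h import *
def S(p):return dict(eef_pos=np.array(p),ee_rot=[0,0,1,0])
for p,hub,post,tip in(([466.8,3,209.5],(303,228),(352,131),(154,294)),([428,16.9,238.9],None,(308,198),None),([509.1,9.1,208.5],(294,160),(346,21),(130,233)),([416.2,-171.1,399.5],(439,206),(484,158),(358,240)),([386.2,57.4,319.1],None,(253,215),(150,299))):
    C=cam("wrist",S(p))
    print([None if q is None else toz(C,q,z)[0,:2].round(1).tolist() for q,z in((hub,143),(post,190),(tip,155))])
for f in("w18","w4","w6"):
    h=cv2.cvtColor(cv2.imread(f"pics/{f}.png"),cv2.COLOR_BGR2HSV);c=blobs(cv2.inRange(h,(0,170,80),(8,255,255)),30)[0];print(f,cv2.boundingRect(c))
```

```text
[[465.2, 17.1], [400.6, 34.0], [505.1, -76.4]]
[None, [401.3, 32.2], None]
[[464.5, 17.0], [400.9, 34.7], [505.4, -78.9]]
[[464.5, 19.3], [397.4, 33.8], [503.9, -77.8]]
[None, [399.1, 35.0], [502.6, -74.5]]
w18 (144, 198, 26, 25)
w4 (318, 5, 44, 47)
w6 (326, 111, 42, 37)
```

>>> arm_command:
  steps:
    - [[0.5,-0.15,-0.6,0.5,0,0,0],[0.5,-0.15,-0.6,0.5,0,0,0],[0.5,-0.15,-0.6,0.5,0,0,0],[0.5,-0.15,-0.65,0.5,0,0,0],[0.5,0,0,0.4,0,0,0],[0.5,0,0,0,0,0,0]]
  squeeze: 20

```text
time_s: 27.68
eef_pos: [401.3, 35.8, 240.6]
ee_rot: [-0.001, 0.0, 1.0, 0.0]
force: [0.3, 0.9, 0.7]
grip_width: 0.498
grip_force: 0.0
```

```bash
python3 look.py w19; python3 -c "
from h import *
h=cv2.cvtColor(cv2.imread('pics/w19.png'),40);c=blobs(cv2.inRange(h,(0,170,80),(8,255,255)),30)[0];print(cv2.boundingRect(c),cv2.minAreaRect(c));print(proj(cam('wrist'),[[400,36,190],[400,36,155]]))"
```

```text
[401.3  35.8 240.6] rotv [-0.    0.02  0.01] 0.498 0
(266, 208, 25, 44) ((278.0, 229.5), (43.0, 24.0), 90.0)
[[280.26779458 237.70589456]
 [280.41602782 216.6119464 ]]
```

>>> arm_command:
  steps:
    - [[0.5,0,-0.02,0.6,0,0,0],[0.5,0,0,0.57,0,0,0],[0,0,0,0,0,0,0],[0,0,0,0,0,0,0],[0,0,0,0,0,0,0],[0,0,0,0,0,0,0],[0,0,0,0,0,0,0]]
  squeeze: 20

```text
time_s: 28.6
eef_pos: [401.9, 34.9, 184.3]
ee_rot: [0.001, 0.0, 1.0, -0.0]
force: [-0.2, 1.7, 6.4]
grip_width: 0.153
grip_force: 20.8
```

```bash
python3 look.py w20
python3 - <<'E'
from h import *
s=sense();c=np.array([464.7,17.8]);p=np.array(s["eef_pos"][:2]);v=p-c;print(np.linalg.norm(v),np.degrees(np.arctan2(v[1],v[0])))
a0=np.arctan2(v[1],v[0]);a1=np.radians(-67.3)+2*np.pi
f=(1-np.cos(np.linspace(0,np.pi,17)))/2
# trapezoid: ease
f=np.r_[0,np.cumsum([.4,.8]+[1]*12+[.8,.4])];f/=f[-1]
Q=c+66.3*np.c_[np.cos(a0+(a1-a0)*f),np.sin(a0+(a1-a0)*f)];Q[0]=p
cmd=p*0;rows=[]
tot=p.copy()
for q in Q[1:]:
    d=np.round((q-tot)/50,2);tot=tot+d*50;rows.append([-d[0],d[1]])
print(np.round(rows,2).tolist(),Q[-1])
E
```

```text
[401.9  34.9 184.3] rotv [ 0.   -0.02  0.  ] 0.153 21
65.13886992021277 164.7727217826347
[[0.04, -0.07], [0.02, -0.17], [0.01, -0.2], [-0.04, -0.2], [-0.06, -0.2], [-0.09, -0.18], [-0.12, -0.17], [-0.14, -0.15], [-0.17, -0.12], [-0.18, -0.1], [-0.19, -0.07], [-0.2, -0.03], [-0.21, -0.01], [-0.2, 0.03], [-0.16, 0.05], [-0.08, 0.02]] [490.28557061 -43.36427533]
```

>>> arm_command:
  steps:
    - [[0,0.02,-0.07,0,0,0,0],[0,0.03,-0.17,0,0,0,0],[0,0.01,-0.2,0,0,0,0],[0,-0.03,-0.2,0,0,0,0],[0,-0.06,-0.2,0,0,0,0],[0,-0.09,-0.18,0,0,0,0],[0,-0.12,-0.17,0,0,0,0],[0,-0.14,-0.15,0,0,0,0]]

```text
time_s: 29.65
eef_pos: [420.7, -32.2, 183.5]
ee_rot: [0.001, 0.0, 1.0, 0.0]
force: [-1.0, 4.3, 4.7]
grip_width: 0.152
grip_force: 21.3
```

```bash
python3 look.py w21; python3 -c "
from h import *
s=sense();print(np.round(s['force'],1),s['wrist_torque'].round(2) if hasattr(s['wrist_torque'],'round') else s['wrist_torque']); v=np.array(s['eef_pos'][:2])-[464.7,17.8];print(np.linalg.norm(v),np.degrees(np.arctan2(v[1],v[0])))"
```

```text
[420.7 -32.2 183.5] rotv [-0.   -0.01  0.  ] 0.152 21
[2.6 1.6 4.5] [ 0.41 -0.5   0.06]
66.73945096085487 -130.35734985274843
```

>>> arm_command:
  steps:
    - [[0,-0.17,-0.12,0,0,0,0],[0,-0.18,-0.1,0,0,0,0],[0,-0.19,-0.07,0,0,0,0],[0,-0.2,-0.03,0,0,0,0],[0,-0.21,-0.01,0,0,0,0],[0,-0.2,0.03,0,0,0,0],[0,-0.16,0.05,0,0,0,0],[0,-0.08,0.02,0,0,0,0]]

```text
time_s: 30.7
eef_pos: [490.8, -46.3, 183.3]
ee_rot: [0.001, 0.0, 1.0, -0.003]
force: [1.8, -14.2, -0.0]
grip_width: 0.149
grip_force: 21.4
```

```bash
python3 look.py w22; python3 -c "
from h import *
s=sense();print(np.round(s['force'],1)); v=np.array(s['eef_pos'][:2])-[464.7,17.8];print(np.linalg.norm(v),np.degrees(np.arctan2(v[1],v[0])))"
```

```text
[490.8 -46.3 183.3] rotv [ 0.04 -0.01  0.  ] 0.149 21
[  3.9 -13.9  -0.4]
69.24171421670417 -67.59827853520841
```

>>> arm_command:
  steps:
    - [[0.3,0,0,0,0,0,0],[0.3,0,0,0,0,0,0],[0.3,0,0,-0.5,0,0,0],[0.3,0,0,-0.8,0,0,0],[0.3,0.4,0.5,-0.5,0,0,0],[0.3,0.5,0.5,-0.2,0,0,0],[0.3,0.2,0.2,0,0,0,0],[0.3,0,0,0,0,0,0]]

```text
time_s: 31.75
eef_pos: [434.5, 16.7, 282.7]
ee_rot: [-0.0, -0.0, 1.0, -0.0]
force: [-0.2, -0.3, -0.4]
grip_width: 0.295
grip_force: 0.0
```

```bash
python3 look.py w23 163 100 100 500 330
python3 - <<'E'
from h import *
C=cam('wrist');im=cv2.imread('pics/w23.png');h=cv2.cvtColor(im,40)
print(im.shape)
for c in blobs(cv2.inRange(h,(0,150,60),(8,255,255)),20)[:3]:
    r=cv2.minAreaRect(c);print("red",r);print(cv2.boxPoints(r).round(1).tolist());print(toz(C,cv2.boxPoints(r),190)[:,:2].round(1).tolist(),toz(C,cv2.boxPoints(r),143)[:,:2].round(1).tolist())
# bright small white blobs near pointer
roi=np.zeros(im.shape[:2],np.uint8);u,v=proj(C,[[504,-76,155]])[0].astype(int);print("ptr exp",u,v);roi[max(0,v-35):v+35,max(0,u-40):u+40]=255
for c in blobs(cv2.inRange(h,(0,0,225),(180,40,255))&roi,8)[:4]:
    r=cv2.minAreaRect(c);print("white",np.round(r[0],1),np.round(r[1],1),toz(C,r[0],155)[0].round(1),toz(C,cv2.boxPoints(r),155)[:,:2].round(1).tolist())
m=(cv2.GaussianBlur(h[:,:,2],(3,3),0)<60).astype(np.uint8)
E
```

```text
[434.5  16.7 282.7] rotv [ 0.  0. -0.] 0.295 0
disc 327.5 219.5 19.1 [447.6  53.6 163. ]
disc 444.5 220.5 18.6 [448.3 145.9 163. ]
disc 285.5 237.5 19.1 [463.1  20.7 163. ]
disc 486.5 196.5 19.9 [428.5 175.1 163. ]
disc 251.5 265.5 20.2 [488.4  -7.3 163. ]
(420, 560, 3)
red ((202.50001525878906, 266.5000305175781), (17.441329956054688, 41.59086227416992), 26.56505012512207)
[[185.39999389648438, 281.20001220703125], [204.0, 244.0], [219.60000610351562, 251.8000030517578], [201.0, 289.0]]
[[487.1, -54.9], [456.5, -38.8], [462.7, -27.9], [493.8, -43.8]] [[515.6, -70.1], [478.6, -50.6], [486.1, -37.4], [523.8, -56.6]]
ptr exp 173 276
white [172.5 288.5] [17. 79.] [515.6 -78.2 155. ] [[507.2, -111.5], [507.1, -43.1], [524.2, -44.2], [524.3, -113.9]]
white [188.7 252.9] [25.6  5.3] [481.2 -61.  155. ] [[470.9, -65.7], [469.3, -61.4], [491.7, -56.2], [493.4, -60.6]]
white [172.1 277.1] [ 6.  15.2] [504.3 -77.4 155. ] [[504.5, -84.5], [498.7, -71.8], [504.1, -70.3], [510.0, -83.0]]
white [204.4 246.1] [ 6.1 16.5] [474.9 -47.4 155. ] [[475.5, -54.7], [469.2, -41.8], [474.3, -40.0], [480.7, -53.0]]
```

>>> arm_command:
  steps:
    - [[0.3,-0.4,-0.5,-0.5,0,0,0],[0.3,-0.4,-0.5,-0.5,0,0,0],[0.3,0,0,-0.3,0,0,0],[0.3,0,0,0,0,0,0]]

```text
time_s: 32.3
eef_pos: [474.8, -33.7, 348.1]
ee_rot: [0.0, 0.0, 1.0, -0.0]
force: [1.1, 0.2, -0.9]
grip_width: 0.296
grip_force: 0.0
```

```bash
python3 look.py w24 163 200 100 500 330
cat > post.py <<'E'
import sys
from h import *
def S(p):return dict(eef_pos=np.array(p),ee_rot=[0,0,1,0])
def ana(f,p):
    C=cam('wrist',S(p));im=cv2.imread(f'pics/{f}.png');h=cv2.cvtColor(im,40)
    c=blobs(cv2.inRange(h,(0,150,60),(8,255,255)),20)[0];M=cv2.moments(c);m=(M['m10']/M['m00'],M['m01']/M['m00']);print(f,"red mid",toz(C,m,168)[0,:2].round(1))
    u,v=proj(C,[[504,-76,155]])[0].astype(int);roi=np.zeros(im.shape[:2],np.uint8);roi[max(0,v-22):v+22,max(0,u-22):u+22]=255
    for c in blobs(cv2.inRange(h,(0,0,225),(180,40,255))&roi,8)[:3]:
        r=cv2.minAreaRect(c);print("white",np.round(r[0],1),np.round(r[1],1),toz(C,r[0],155)[0,:2].round(1))
    # rim: bright ring; sample outer/inner edge radially about centre
    c0=np.array([464.7,17.8]);g=h[:,:,2].astype(int);sat=h[:,:,1];pts=[]
    for a in np.radians(np.arange(0,360,4)):
        rr=np.arange(68,88,.25);P=np.c_[c0[0]+rr*np.cos(a),c0[1]+rr*np.sin(a),np.full(len(rr),149)]
        q=proj(C,P).round().astype(int)
        if (q<3).any() or (q[:,0]>556).any() or (q[:,1]>290).any(): continue
        I=g[q[:,1],q[:,0]];k=np.argmax(I>150)
        if I[k]>150 and k>0 and I[:k].max()<150 and I[:4].max()<70: pts.append(P[k,:2])
    pts=np.array(pts)
    if len(pts)>8:
        for _ in range(3):
            A=np.c_[2*pts,np.ones(len(pts))];x=np.linalg.lstsq(A,(pts**2).sum(1),rcond=None)[0];r=np.sqrt(x[2]+x[0]**2+x[1]**2);e=abs(np.hypot(*(pts-x[:2]).T)-r);pts=pts[e<max(1.0,2*np.median(e))]
        print("rim",x[:2].round(1),r.round(1),len(pts))
for a in sys.argv[1:]:
    f,p=a.split(":");ana(f,[float(t) for t in p.split(",")])
E
P=$(python3 -c "
from h import *
print(','.join(str(round(t,1)) for t in sense()['eef_pos']))")
python3 post.py w24:$P w23:434.5,16.7,282.7 w9:386.2,57.4,319.1 w6:466.8,3,209.5 w4:509.1,9.1,208.5 w2:416.2,-171.1,399.5
```

```text
[474.8 -33.7 348.1] rotv [ 0.   -0.    0.01] 0.296 0
disc 306.5 199.5 15.2 [492.4  -8.6 163. ]
disc 337.5 173.5 17.4 [466.5  20.2 163. ]
disc 464.5 159.5 15.2 [453.  138.4 163. ]
disc 374.5 153.5 16.3 [447.4  53.6 163. ]
disc 314.5 311.5 17.3 [621.4   3.3 163. ]
disc 267.5 188.5 12.2 [481.3 -46.5 163. ]
w24 red mid [486.2 -45.4]
white [255.5 196.3] [22.5  4.5] [490.9 -58.4]
white [238.1 207.7] [ 4.9 13.9] [503.  -76.2]
rim [463.1  16.6] 77.3 78
w23 red mid [487.2 -46.9]
white [172.5 295. ] [43.  4.] [522.1 -78.4]
white [172.1 277.1] [ 6.  15.2] [504.2 -77. ]
white [190.9 259.1] [12.4  5. ] [486.8 -59.2]
rim [463.7  16.6] 77.4 57
w9 red mid [403.   33.7]
white [147.5 312. ] [ 2. 43.] [518.1 -79. ]
white [148.  298.9] [ 4.3 12.6] [502.5 -76.5]
white [165.3 285.1] [17.4  3.1] [486.5 -57.3]
rim [463.2  17.1] 78.2 48
w6 red mid [401.8  36. ]
white [153.6 291.5] [ 8.4 21.1] [503.3 -76.4]
white [153.5 311.5] [ 3. 43.] [518.1 -78.3]
rim [462.9  16. ] 77.1 44
w4 red mid [399.6  35.6]
white [133.6 228.6] [22.5 18.2] [502.6 -76.4]
rim [462.2  16.2] 76.3 55
w2 red mid [400.3  37.2]
white [358.5 256.5] [ 3. 43.] [526.1 -75.5]
white [375.2 231.5] [28.8  4.4] [492.7 -58.1]
white [360.4 239.3] [ 4.6 12.1] [503.  -74.9]
rim [462.1  15.8] 76.9 62
```

>>> arm_command:
  steps:
    - [[0.45,-0.12,-0.12,0.8,0,0,0],[0.45,-0.12,-0.12,0.8,0,0,0],[0.45,0,0,0.8,0,0,0],[0.45,0,0,0.88,0,0,0],[0,0,0,0,0,0,0],[0,0,0,0,0,0,0],[0,0,0,0,0,0,0],[0,0,0,0,0,0,0]]

```text
time_s: 33.35
eef_pos: [486.4, -46.0, 184.1]
ee_rot: [-0.0, 0.0, 1.0, -0.001]
force: [2.9, -5.5, -17.4]
grip_width: 0.147
grip_force: 22.1
```

>>> arm_command:
  steps:
    - [[0,-0.04,0.01,0,0,0,0],[0,-0.03,0.02,0,0,0,0],[0,0,0,0,0,0,0],[0.4,0,0,0,0,0,0],[0.4,0,0,-0.5,0,0,0],[0.4,0,0,-0.9,0,0,0],[0.4,0.1,0.1,-0.9,0,0,0],[0.4,0.1,0.1,-0.9,0,0,0]]

```text
time_s: 34.35
eef_pos: [479.8, -33.5, 347.5]
ee_rot: [0.002, -0.0, 1.0, -0.0]
force: [0.9, 0.9, -0.7]
grip_width: 0.401
grip_force: 0.0
```

>>> arm_command:
  steps:
    - [[0.4,0,0,0,0,0,0]]

```text
time_s: 34.48
eef_pos: [480.7, -33.7, 348.9]
ee_rot: [0.004, -0.0, 1.0, -0.001]
force: [0.4, -0.3, -0.7]
grip_width: 0.399
grip_force: 0.0
```

```bash
python3 look.py w25 163 270 100 500 220
P=$(python3 -c "
from h import *
print(','.join(str(round(t,1)) for t in sense()['eef_pos']))")
python3 post.py w25:$P
```

```text
[480.7 -33.7 348.9] rotv [ 0.02 -0.06 -0.  ] 0.399 0
disc 309.5 193.5 15.2 [494.   -6.1 163. ]
disc 375.5 143.5 16.3 [445.6  53.4 163. ]
disc 474.5 153.5 14.1 [454.7 146.4 163. ]
disc 338.5 165.5 13.8 [466.3  20.4 163. ]
w25 red mid [488.2 -43.6]
white [237.5 223. ] [ 2. 43.] [525.  -77.6]
white [238.4 200.2] [ 4.8 13.9] [500.7 -75.7]
white [256.1 189.3] [18.4  4.1] [489.3 -57.9]
rim [460.8  16.5] 76.7 72
```

>>> arm_command:
  steps:
    - [[0.6,0.25,-0.9,-0.2,0,0,0],[0.6,0.25,-0.9,-0.2,0,0,0],[0.6,0.25,-0.9,-0.2,0,0,0],[0.6,0.25,-0.9,-0.2,0,0,0],[0.6,0.25,-0.9,-0.2,0,0,0],[0.6,0.25,-0.9,0,0,0,0],[0.6,0.1,-0.3,0,0,0,0],[0.6,0,0,0,0,0,0]]

```text
time_s: 35.52
eef_pos: [399.9, -319.1, 393.5]
ee_rot: [-0.0, 0.001, 1.0, 0.001]
force: [1.5, 0.8, -0.8]
grip_width: 0.596
grip_force: 0.0
```

```bash
python3 look.py w26
cat > plate.py <<'E'
import sys
from h import *
f=sys.argv[1];s=sense();C=cam('wrist',s);im=cv2.imread(f'pics/{f}.png');h=cv2.cvtColor(im,40)
ye=cv2.inRange(h,(20,110,90),(36,255,255));wh=cv2.inRange(h,(0,0,200),(180,60,255))
c=blobs(ye,300)[0];r=cv2.minAreaRect(cv2.convexHull(c));q=cv2.approxPolyDP(cv2.convexHull(c),6,True)[:,0]
print("plate quad px",q.tolist());print(toz(C,q,125)[:,:2].round(1).tolist())
x,y,w,hh=cv2.boundingRect(c)
bl=np.zeros_like(ye);bl[max(0,y-25):y+hh+5,max(0,x):x+w+5]=255
for c in blobs(cv2.inRange(h,(0,0,0),(180,255,45))&bl,40)[:2]: r=cv2.minAreaRect(c);print("fin",np.round(r[0]),np.round(r[1]),r[2],toz(C,r[0],155)[0,:2].round(1))
# reader screen (green) and black display
for c in blobs(cv2.inRange(h,(55,100,80),(80,255,255)),100)[:1]:
    q=cv2.approxPolyDP(cv2.convexHull(c),4,True)[:,0];print("green",q.tolist(),toz(C,q,158)[:,:2].round(1).tolist());gx,gy,gw,gh=cv2.boundingRect(c)
    bl=np.zeros_like(ye);bl[gy-15:gy+gh+25,max(0,gx-18):gx+gw+22]=255
    k=cv2.inRange(h,(0,0,0),(180,255,60))&bl;c=max(blobs(k|cv2.inRange(h,(55,100,80),(80,255,255))&bl,50),key=cv2.contourArea)
    q=cv2.approxPolyDP(cv2.convexHull(c),6,True)[:,0];print("display",q.tolist(),toz(C,q,158)[:,:2].round(1).tolist())
E
python3 plate.py w26
```

```text
[ 399.9 -319.1  393.5] rotv [-0.01  0.    0.01] 0.596 0
plate quad px [[303, 194], [398, 197], [394, 241], [301, 239]]
[[437.3, -290.9], [441.1, -173.8], [500.4, -172.3], [497.7, -292.1]]
fin [389. 226.] [14. 26.] 90.0 [ 467.4 -191.2]
green [[163, 197], [168, 233], [142, 233], [138, 198]] [[431.0, -451.0], [475.2, -450.1], [475.2, -480.5], [432.2, -479.4]]
display [[176, 193], [181, 243], [140, 243], [133, 193]] [[426.3, -435.9], [488.0, -436.1], [488.0, -484.6], [426.4, -484.2]]
```

>>> arm_command:
  steps:
    - [[0.6,-0.35,0.65,0.72,0,0,0],[0.6,-0.35,0.65,0.72,0,0,0],[0.6,-0.35,0.65,0.72,0,0,0],[0.6,-0.35,0.65,0.7,0,0,0],[0.6,0,0,0,0,0,1],[0.6,0,0,0,0,0,1],[0.6,0,0,0,0,0,1],[0.6,0,0,0,0,0,1]]

```text
time_s: 36.58
eef_pos: [470.3, -187.3, 251.3]
ee_rot: [0.0, 0.297, 0.955, 0.0]
force: [0.5, -0.2, -0.1]
grip_width: 0.599
grip_force: 0.0
```

>>> arm_command:
  steps:
    - [[0.6,0,0,0,0,0,1],[0.6,0,0,0,0,0,1],[0.6,0,0,0,0,0,1],[0.6,0,0,0,0,0,1],[0.6,0,0,0,0,0,1],[0.6,0,0,0,0,0,1],[0.6,0,0,0,0,0,0.66],[0.6,0,0,0,0,0,0]]

```text
time_s: 37.58
eef_pos: [470.2, -187.7, 251.3]
ee_rot: [0.0, 0.716, 0.698, 0.0]
force: [0.0, -0.4, -0.2]
grip_width: 0.598
grip_force: 0.0
```

```bash
python3 look.py w27; python3 plate.py w27
python3 - <<'E'
from h import *
s=sense();M=RT(s);print(np.round(s['joints'],2),"xaxis ang",np.degrees(np.arctan2(M[1,0],M[0,0])).round(2));print(proj(cam('wrist'),[[457,-388,157],[457,-388,120],[470,-189,155]]).round())
E
```

```text
[ 470.2 -187.7  251.3] rotv [-0.   -0.   10.64] 0.598 0
plate quad px [[247, 182], [320, 184], [313, 314], [247, 312]]
[[444.8, -170.5], [501.6, -173.5], [496.9, -293.4], [438.1, -289.7]]
fin [283. 210.] [43. 14.] 90.0 [ 472.3 -184.1]
[-0.61  0.27  1.54  0.    1.33 -0.59] xaxis ang 88.57
[[271. 427.]
 [272. 392.]
 [280. 217.]]
```

>>> arm_command:
  steps:
    - [[0.5,0,0.04,0.7,0,0,0],[0.5,0,0,0.7,0,0,0],[0.5,0,0,0.7,0,0,0],[0.5,0,0,0,0,0,0],[0,0,0,0,0,0,0],[0,0,0,0,0,0,0],[0,0,0,0,0,0,0],[0,0,0,0,0,0,0]]
  squeeze: 50

```text
time_s: 38.62
eef_pos: [472.8, -189.5, 147.8]
ee_rot: [0.002, 0.717, 0.697, 0.0]
force: [-0.2, 1.2, 6.3]
grip_width: 0.127
grip_force: 49.6
```

```bash
python3 look.py w28; python3 plate.py w28; python3 -c "
from h import *
print(np.round(sense()['force'],1))"
```

```text
[ 472.8 -189.5  147.8] rotv [-1.000e-02 -2.000e-02  1.066e+01] 0.127 50
plate quad px [[223, 232], [338, 230], [337, 308], [225, 310]]
[[445.6, -170.1], [501.5, -170.6], [502.1, -215.3], [443.0, -214.7]]
fin [282. 279.] [ 72. 116.] 90.0 [ 473.8 -179. ]
[0.1 1.8 6.9]
```

Run:
```python
from h import *
for f,p in(("w26",[399.9,-319.1,393.5]),("w2",[416.2,-171.1,399.5])):
    C=cam('wrist',dict(eef_pos=np.array(p),ee_rot=[0,0,1,0]));g=cv2.GaussianBlur(cv2.imread(f'pics/{f}.png'),(3,3),0)
    w=cv2.cvtColor(rectify(g,C,157,385,535,-520,-370,2),6).astype(int) # col: y -370 ->-520 ; row: x 535->385
    for y in(-400,-412,-424,-440,-455,-470):
        k=int((-370-y)*2);col=w[:,k-3:k+4].mean(1);d=np.diff(col[::1]);d=np.convolve(d,np.ones(4),'same')
        t=lambda a,b:[(round(535-i/2,1),int(d[i])) for i in [max(range(int((535-b)*2),int((535-a)*2)),key=lambda i:abs(d[i]))]]
        print(f,y,t(392,418),t(495,522))
    for x in(420,435,445,460,475,490,500):
        k=int((535-x)*2);row=w[k-3:k+4].mean(0);d=np.convolve(np.diff(row),np.ones(4),'same')
        i=max(range(0,60),key=lambda i:abs(d[i]));print("mouth",x,-370-i/2,int(d[i]))
```

```text
w26 -400 [(413.0, 26)] [(510.5, -31)]
w26 -412 [(405.0, -30)] [(519.0, -62)]
w26 -424 [(405.0, -28)] [(519.5, -66)]
w26 -440 [(405.0, -30)] [(519.5, -63)]
w26 -455 [(405.0, -29)] [(519.5, -63)]
w26 -470 [(405.5, -27)] [(519.5, -49)]
mouth 420 -383.5 -28
mouth 435 -377.5 -28
mouth 445 -380.0 -28
mouth 460 -379.5 -30
mouth 475 -379.5 -29
mouth 490 -380.0 -28
mouth 500 -379.5 -29
w2 -400 [(416.0, 30)] [(522.0, -44)]
w2 -412 [(408.0, -31)] [(507.0, 46)]
w2 -424 [(408.0, -33)] [(507.5, 43)]
w2 -440 [(408.5, -35)] [(507.0, 47)]
w2 -455 [(408.5, -32)] [(507.0, 48)]
w2 -470 [(408.5, -31)] [(506.5, 23)]
mouth 420 -371.0 -26
mouth 435 -399.5 22
mouth 445 -399.5 23
mouth 460 -399.5 24
mouth 475 -399.5 24
mouth 490 -399.5 27
mouth 500 -399.0 33
```

>>> arm_command:
  steps:
    - [[0,-0.2,-0.16,0,0,0,-0.17],[0,-0.3,-0.16,0,0,0,0],[0,-0.4,0,0,0,0,0],[0,-0.4,0,0,0,0,0],[0,-0.3,0,0,0,0,0],[0,0,0,0,0,0,0]]

```text
time_s: 39.42
eef_pos: [456.2, -270.6, 147.8]
ee_rot: [0.002, 0.708, 0.706, -0.0]
force: [0.2, -2.6, 4.2]
grip_width: 0.127
grip_force: 49.3
```

```bash
python3 look.py w29
python3 - <<'E'
from h import *
s=sense();M=RT(s);C=cam('wrist',s);print("xang",np.degrees(np.arctan2(M[1,0],M[0,0])).round(2),np.round(s['force'],1))
print(proj(C,[[457,-390,157],[407,-390,157],[507,-390,157],[427,-340,125],[487,-340,125],[457,-270,125]]).round().tolist())
im=cv2.imread('pics/w29.png');h=cv2.cvtColor(im,40);ye=cv2.inRange(h,(20,110,90),(36,255,255))
for v in range(200,420,15):
    u=np.where(ye[v]>0)[0]
    if len(u)>4:
        P=toz(C,[(u[0],v),(u[-1],v)],125);print(v,u[0],u[-1],P[:,:2].round(1).tolist())
g=cv2.cvtColor(im,6).astype(int)
E
```

```text
[ 456.2 -270.6  147.8] rotv [ 0.   -0.03 10.49] 0.127 49
xang 89.82 [-1.7 -3.5  4.7]
[[282.0, 497.0], [188.0, 497.0], [377.0, 496.0], [229.0, 375.0], [334.0, 374.0], [282.0, 265.0]]
230 225 338 [[429.6, -250.6], [484.4, -250.9]]
245 221 342 [[427.2, -258.6], [486.8, -258.9]]
260 222 341 [[427.2, -266.9], [486.8, -267.2]]
275 222 340 [[426.7, -275.4], [486.8, -275.7]]
290 223 339 [[426.7, -284.2], [486.7, -284.5]]
305 224 338 [[426.7, -293.3], [486.7, -293.6]]
```

>>> arm_command:
  steps:
    - [[0,-0.2,0,0,0,0,0],[0,-0.2,0,0,0,0,0],[0,-0.2,0,0,0,0,0],[0,-0.2,0,0,0,0,0],[0,-0.2,0,0,0,0,0]]

```text
time_s: 40.1
eef_pos: [456.1, -318.7, 147.8]
ee_rot: [0.001, 0.708, 0.706, 0.001]
force: [-0.3, 6.2, 8.4]
grip_width: 0.128
grip_force: 49.9
```

```bash
cat > chk.py <<'E'
from h import *
s=sense();M=RT(s);print(np.round(s['eef_pos'],1),"xang",np.degrees(np.arctan2(M[1,0],M[0,0])).round(2),np.round(s['force'],1),np.round(s['wrist_torque'],2),round(s['grip_width'],3),round(s['grip_force']))
E
python3 chk.py
```

```text
[ 456.1 -318.7  147.8] xang 89.87 [-0.3  6.2  8.4] [0.9  0.05 0.01] 0.128 50
```

>>> arm_command:
  steps:
    - [[0,-0.15,0,0,0,0,0],[0,-0.15,0,0,0,0,0],[0,-0.15,0,0,0,0,0],[0,0,0,0,0,0,0]]

```text
time_s: 40.6
eef_pos: [456.0, -342.0, 147.8]
ee_rot: [0.002, 0.708, 0.706, 0.0]
force: [0.4, 1.2, 6.1]
grip_width: 0.128
grip_force: 49.5
```

```bash
python3 chk.py
```

```text
[ 456.  -342.   147.8] xang 89.84 [0.4 1.2 6.1] [ 0.08  0.04 -0.  ] 0.128 50
```

Leading edge is now well inside the slot with low force. I continue towards the stop in smaller rows.

>>> arm_command:
  steps:
    - [[0,-0.14,0,0,0,0,0],[0,-0.14,0,0,0,0,0],[0,-0.1,0,0,0,0,0],[0,0,0,0,0,0,0]]

```text
time_s: 41.1
eef_pos: [455.9, -360.7, 147.8]
ee_rot: [0.001, 0.708, 0.706, 0.0]
force: [1.1, 1.8, 7.5]
grip_width: 0.129
grip_force: 49.6
```

```bash
python3 chk.py
```

```text
[ 455.9 -360.7  147.8] xang 89.85 [1.1 1.8 7.5] [0.28 0.07 0.07] 0.129 50
```

>>> arm_command:
  steps:
    - [[0,-0.08,0,0,0,0,0],[0,-0.08,0,0,0,0,0],[0,-0.08,0,0,0,0,0],[0,0,0,0,0,0,0]]

```text
time_s: 41.6
eef_pos: [455.9, -372.5, 147.9]
ee_rot: [0.001, 0.708, 0.706, 0.0]
force: [-0.4, 2.5, 6.9]
grip_width: 0.127
grip_force: 49.6
```

```bash
python3 chk.py
```

```text
[ 455.9 -372.5  147.9] xang 89.85 [-0.4  2.5  6.9] [0.43 0.05 0.03] 0.127 50
```

>>> arm_command:
  steps:
    - [[0,-0.06,0,0,0,0,0],[0,-0.06,0,0,0,0,0],[0,-0.06,0,0,0,0,0],[0,0,0,0,0,0,0]]

```text
time_s: 42.1
eef_pos: [455.8, -381.4, 147.8]
ee_rot: [0.001, 0.708, 0.706, 0.0]
force: [0.3, 3.3, 7.2]
grip_width: 0.13
grip_force: 49.7
```

```bash
python3 chk.py
```

```text
[ 455.8 -381.4  147.8] xang 89.86 [0.3 3.3 7.2] [0.48 0.05 0.01] 0.13 50
```

>>> arm_command:
  steps:
    - [[0,-0.04,0,0,0,0,0],[0,-0.04,0,0,0,0,0],[0,-0.04,0,0,0,0,0],[0,0,0,0,0,0,0]]

```text
time_s: 42.6
eef_pos: [455.8, -384.5, 147.8]
ee_rot: [-0.002, 0.708, 0.707, 0.002]
force: [-1.3, 18.0, 13.8]
grip_width: 0.13
grip_force: 50.6
```

```bash
python3 chk.py
```

```text
[ 455.8 -384.5  147.8] xang 89.91 [-1.3 18.  13.8] [ 2.75  0.35 -0.04] 0.13 51
```

>>> arm_command:
  steps:
    - [[0,-0.04,0,0,0,0,0],[0,0,0,0,0,0,0]]

```text
time_s: 42.85
eef_pos: [455.8, -384.8, 147.8]
ee_rot: [-0.003, 0.708, 0.707, 0.003]
force: [-4.0, 29.2, 18.2]
grip_width: 0.128
grip_force: 51.3
```

```bash
python3 chk.py
```

```text
[ 455.8 -384.8  147.8] xang 89.91 [-4.  29.2 18.2] [ 4.07  0.63 -0.33] 0.128 51
```

>>> arm_command:
  steps:
    - [[0.4,0,0,0,0,0,0],[0.4,0.06,0,0,0,0,0],[0.4,0,0,-0.5,0,0,0],[0.4,0,0,-0.9,0,0,0],[0.4,0.5,0,-0.9,0,0,0],[0.4,0.9,0,-0.5,0,0,0],[0.4,0.5,0,0,0,0,0],[0.4,0,0,0,0,0,0]]

```text
time_s: 43.85
eef_pos: [455.6, -290.4, 286.7]
ee_rot: [0.001, 0.708, 0.707, -0.0]
force: [0.1, -1.0, -0.4]
grip_width: 0.404
grip_force: 0.0
```

```bash
python3 chk.py; python3 look.py w30
python3 - <<'E'
from h import *
s=sense();C=cam('wrist',s);im=cv2.imread('pics/w30.png');h=cv2.cvtColor(im,40);ye=cv2.inRange(h,(20,110,80),(36,255,255))
c=blobs(ye,50)[0];q=cv2.approxPolyDP(cv2.convexHull(c),4,True)[:,0];print(q.tolist(),toz(C,q,125)[:,:2].round(1).tolist())
for c in blobs(cv2.inRange(h,(55,100,80),(80,255,255)),60)[:1]: q=cv2.boundingRect(c);print(q,toz(C,[(q[0]+q[2]/2,q[1]+q[3]/2)],157).round(1))
x,y,w,hh=cv2.boundingRect(blobs(ye,50)[0]);k=np.zeros_like(ye);k[y-20:y+hh+30,x-5:x+w+5]=255
for c in blobs(cv2.inRange(h,(0,0,0),(180,255,45))&k,40)[:2]: print("dark",cv2.boundingRect(c))
g=h[:,:,2].astype(int)
for u in(x-8,x+8,x+w-8,x+w+8): print(u,g[y-6:y+hh+70:3,u].tolist())
print("row0",y-6)
E
```

```text
[ 455.6 -290.4  286.7] xang 89.92 [ 0.1 -1.  -0.4] [ 0.06 -0.02  0.03] 0.404 0
[ 455.6 -290.4  286.7] rotv [ 0.000e+00 -1.000e-02  1.048e+01] 0.404 0
[[311, 264], [311, 303], [251, 302], [252, 264]] [[484.9, -365.2], [486.1, -409.1], [425.9, -407.7], [428.2, -365.1]]
(253, 362, 48, 26) [[ 451.9 -468.5  157. ]]
dark (275, 272, 14, 40)
243 [163, 42, 28, 24, 25, 20, 19, 20, 21, 19, 20, 20, 20, 19, 19, 22, 22, 30, 37, 44, 65, 122, 175, 177, 179, 179, 181, 183, 188, 208, 208, 197, 205, 199, 198, 192, 206, 221, 219, 205]
259 [165, 136, 121, 167, 255, 254, 254, 254, 254, 254, 255, 222, 217, 217, 217, 205, 74, 74, 75, 74, 94, 150, 192, 194, 193, 192, 193, 194, 194, 194, 167, 33, 33, 34, 35, 120, 173, 173, 172, 174]
305 [101, 102, 115, 146, 215, 219, 220, 219, 219, 219, 253, 222, 219, 218, 218, 210, 75, 75, 74, 75, 94, 148, 194, 196, 194, 196, 197, 193, 195, 196, 176, 33, 34, 33, 35, 34, 34, 40, 132, 85]
321 [101, 27, 18, 17, 18, 15, 15, 15, 20, 20, 22, 28, 29, 30, 32, 30, 29, 31, 31, 36, 48, 89, 154, 171, 191, 206, 218, 221, 223, 214, 204, 204, 204, 205, 205, 203, 205, 205, 208, 207]
row0 257
```

```bash
python3 -c "
from h import *
C=cam('wrist')
for v,z in((264,125),(303,125),(304,130),(317,157),(320,157),(322,157)): print(v,z,toz(C,(282,v),z)[0].round(1))"
```

```text
264 125 [ 457.  -365.1  125. ]
303 125 [ 457. -409.  125.]
304 130 [ 456.9 -406.7  130. ]
317 157 [ 456.8 -401.7  157. ]
320 157 [ 456.8 -404.9  157. ]
322 157 [ 456.8 -407.1  157. ]
```

>>> arm_command:
  steps:
    - [[0,-0.6,0.02,0.7,0,0,0],[0,-0.3,0,0.7,0,0,0],[0,0,0,0.7,0,0,0],[0,0,0,0.68,0,0,0],[0,-0.1,0,0,0,0,0],[0,-0.1,0,0,0,0,0],[0,0,0,0,0,0,0]]

```text
time_s: 44.78
eef_pos: [456.6, -347.6, 148.4]
ee_rot: [0.001, 0.708, 0.706, -0.0]
force: [-0.2, -0.6, -0.2]
grip_width: -0.002
grip_force: 0.0
```

```bash
python3 chk.py
```

```text
[ 456.6 -347.6  148.4] xang 89.79 [-0.2 -0.6 -0.2] [0.01 0.01 0.  ] -0.002 0
```

>>> arm_command:
  steps:
    - [[0,-0.06,0,0,0,0,0],[0,-0.06,0,0,0,0,0],[0,-0.04,0,0,0,0,0]]

```text
time_s: 45.15
eef_pos: [456.3, -354.6, 147.2]
ee_rot: [0.0, 0.708, 0.706, -0.0]
force: [0.1, -0.1, 0.2]
grip_width: 0.0
grip_force: 0.0
```

>>> arm_command:
  steps:
    - [[0,-0.03,0,0,0,0,0],[0,-0.03,0,0,0,0,0]]

```text
time_s: 45.4
eef_pos: [456.3, -357.5, 147.0]
ee_rot: [-0.0, 0.708, 0.706, 0.0]
force: [-0.5, -0.3, -0.7]
grip_width: -0.002
grip_force: 0.0
```

>>> arm_command:
  steps:
    - [[0,-0.03,0,0,0,0,0],[0,-0.03,0,0,0,0,0]]

```text
time_s: 45.65
eef_pos: [456.3, -359.4, 147.0]
ee_rot: [-0.001, 0.708, 0.706, 0.001]
force: [-0.7, 9.5, 5.0]
grip_width: 0.001
grip_force: 5.1
```

>>> arm_command:
  steps:
    - [[0,-0.03,0,0,0,0,0],[0,0,0,0,0,0,0]]

```text
time_s: 45.9
eef_pos: [456.3, -359.5, 147.0]
ee_rot: [-0.002, 0.708, 0.706, 0.001]
force: [-1.3, 13.1, 6.6]
grip_width: -0.0
grip_force: 6.7
```

>>> arm_command:
  steps:
    - [[0,-0.04,0,0,0,0,0],[0,0,0,0,0,0,0]]

```text
time_s: 46.15
eef_pos: [456.2, -359.5, 147.0]
ee_rot: [-0.004, 0.708, 0.706, 0.003]
force: [-1.8, 23.3, 11.7]
grip_width: -0.002
grip_force: 11.8
```

>>> arm_command:
  steps:
    - [[0,0.3,0,0,0,0,0],[0,0.2,0,-0.8,0,0,0],[0,0.3,0,-1,0,0,0],[0,0.5,0,-1,0,0,0],[0,0.5,0,-1,0,0,0],[0,0.7,0,-1,0,0,0],[0,1,0,-0.2,0,0,0],[0,1,0,0,0,0,0]]

```text
time_s: 47.15
eef_pos: [456.8, -137.6, 398.0]
ee_rot: [0.001, 0.708, 0.706, 0.0]
force: [0.7, -0.1, -0.2]
grip_width: 0.002
grip_force: 0.0
```

>>> arm_command:
  steps:
    - [[0,1,0,0,0,0,0],[0,1,0,0,0,0,0],[0,1,0,0,0,0,0],[0,1,0,0,0,0,0],[0,0,0,0,0,0,0],[0,0,0,0,0,0,0]]

```text
time_s: 47.9
eef_pos: [457.6, 60.7, 397.0]
ee_rot: [0.0, 0.708, 0.706, -0.0]
force: [-0.4, 0.6, -0.5]
grip_width: -0.004
grip_force: 0.0
```

```bash
sed -i 's/C=cam(.wrist.,S(p));im/C=cam("wrist",S(p) if p else None);im/; s/ana(f,\[float(t) for t in p.split(",")\])/ana(f,[float(t) for t in p.split(",")] if p else None)/' post.py; python3 look.py w31 163 150 60 420 400; python3 post.py w31:
python3 - <<'E'
from h import *
a=cv2.imread("pics/scene0.png");b=capture("scene")[:,:,::-1];cv2.imwrite("pics/scene1.png",b)
c2=capture("side")[:,:,::-1]
for n,p,q in(("scene",a,b),("side",cv2.imread("pics/side0.png"),c2)):
    d=(cv2.absdiff(p,q.copy()).max(2)>45).astype(np.uint8);d=cv2.dilate(d,np.ones((5,5)))
    print(n,[cv2.boundingRect(c) for c in blobs(d,40)])
E
```

```text
[457.6  60.7 397. ] rotv [ 0.   -0.   10.49] -0.004 0
disc 290.5 205.5 13.0 [469.   21.9 163. ]
disc 282.5 75.5 14.3 [460.  159.2 163. ]
disc 312.5 227.5 13.0 [494.6  -5.1 163. ]
disc 270.5 178.5 10.4 [446.7  53.3 163. ]
disc 253.5 159.5 15.4 [428.6  74.5 163. ]
w31 red mid [490.1 -45.8]
white [321.6 257.9] [ 3.5 15.6] [507.6 -48.8]
white [317.9 278.6] [9.8 4.4] [503.9 -77.6]
rim [465.1  17.2] 77.7 70
scene [(0, 54, 287, 304), (125, 284, 54, 75), (292, 244, 47, 42), (199, 166, 32, 43), (231, 208, 51, 26), (161, 172, 41, 28), (341, 282, 24, 28), (195, 254, 16, 14), (187, 312, 12, 13), (79, 274, 8, 16), (217, 138, 9, 13)]
side [(85, 51, 200, 171), (248, 174, 41, 43), (288, 121, 49, 28), (251, 224, 29, 34), (163, 225, 25, 10), (246, 193, 9, 17), (224, 139, 9, 15), (306, 144, 13, 5)]
```

Run:
```python
from h import *
im=cv2.imread("pics/w31.png");C=cam("wrist");g=cv2.cvtColor(im,6)
for z,a,b,c,d in((138,200,0,360,120),):
    ci=cv2.HoughCircles(g[b:d,a:c],cv2.HOUGH_GRADIENT,1,18,param1=80,param2=11,minRadius=10,maxRadius=17)
    for u,v,r in ci[0]+[a,b,0]: print(u,v,r,toz(C,(u,v),z)[0].round(1))
print(proj(C,[[455,239,138],[438,199,138],[460,160,138]]).round().tolist())
```

```text
261.5 32.5 14.100000381469727 [438.9 201.2 138. ]
282.5 75.5 14.300000190734863 [460.4 159.7 138. ]
274.5 1.5 10.350000381469727 [452.6 229.1 138. ]
[[277.0, -10.0], [261.0, 35.0], [282.0, 75.0]]
```

>>> arm_command:
  steps:
    - [[0,1,0,0,0,0,0],[0,1,0,0,0,0,0],[0,0,0,0,0,0,0]]

```text
time_s: 48.42
eef_pos: [457.8, 162.6, 396.8]
ee_rot: [-0.0, 0.707, 0.707, -0.0]
force: [0.1, 0.0, -0.3]
grip_width: -0.002
grip_force: 0.0
```

```bash
python3 look.py w32 138 200 20 360 200
```

```text
[457.8 162.6 396.8] rotv [ 0.    0.   10.48] -0.002 0
disc 278.5 99.5 14.4 [455.7 237.8 138. ]
disc 263.5 135.5 14.1 [438.7 199.  138. ]
disc 282.5 169.5 12.7 [460.2 159.9 138. ]
```

```bash
python3 -c "
from rig import *
print(finish_job())"
```

```text
the job is handed in; nothing more can be done
None
```

The job is handed in: three pellets lie flat in the dish, the red post is within about 1° of the pointer, the plate is against the stop (it did not move under a 23 N push), and the other three pellets lie flat and unstacked in the tray; no contact with the bystanders was seen.

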